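Roll the cover strip flush into its rail

ROBOT

A 6-joint arm with a two-finger parallel gripper is mounted at the origin on a cart in front of the work surface, level with it; the furniture and walls round the work are solid. World frame = base frame: x ahead of the robot, y to its left, z up, the work surface at z = 0. Lengths are in mm, angles in rad, forces in N, time in s.
With the tool pointing down it reaches from about 275 to 750 mm from the base axis. Payload 10.2 kg.
Tool frame: the origin (TCP) lies at the very end of the fingers, on their centre line; the grasp point (between the pads) lies 19 mm behind it (ctrl.pinch_z is the distance from the TCP to the grasp point, in mm); y points along the fingers, z is the direction in which the jaws open and shut, and the axes are right-handed (so a half turn about y gives the same grasp; the last joint's range is limited). The gripper opens to 85 mm and grips with 20 to 120 N. Pads are 22 mm wide; open, the fingers measure 114 mm over their backs; the gripper's body (76 mm by 85 mm) begins 54 mm behind the grasp point. The pads swing forward as they close: fully open they stand 13 mm farther back than shut.
Start: joints at [-1.423, 0.313, 1.498, -0, 1.331, -0.223], TCP at [190.227, -489.331, 231.294] pointing down, gripper open.
Joint ranges: [-2.94, 2.94], [-0.97, 2.17], [0.19, 2.56], [-1.23, 4.37], [0.02, 3.11], [-2.88, 2.88]. Speed limits (rad/s): [2.39, 2.39, 3.01, 3.14, 3.14, 3.14].

INTERFACE

Orientations are given as a unit quaternion [w, x, y, z].
In Python, from rig import sense, eyes, ctrl gives the robot as it stands. The module is installed in compiled form; this text tells all that it offers.
- The arm moves only by the shell command python3 -m handwheel 'ROWS' [FORCE]. ROWS is JSON, a list of rows, each an object of numbers: "grip": the finger opening in mm, from 0 to 85.4; "tx", "ty", "tz": the shift along the tool's x, y, z in mm; "wx", "wy", "wz": the turn, a rotation vector about the tool's x, y, z in rad. In form: [{"grip": .., "tx": .., "ty": .., "tz": .., "wx": .., "wy": .., "wz": ..}, ...]. A call has 1 to 10 rows; each row shifts and turns the commanded pose from where the row before left it, along the tool's axes as they then stand; what a row does not reach is not made up. A row lasts 1/12 s, in which the tool goes at most 41.7 mm and 7.16 degrees, less where a joint would pass 70% of its speed; a pose out of reach is approached as far as the arm can. A call is refused whole if a number of a shift passes 41.7 or a number of a turn 0.125, either way. A call with a gripper value outside its range is refused whole. The fingers move at their own pace and stop on an object; FORCE is the grip in N (left out, the last holds). Time passes only in rows, so rows that do not move let the fingers close. It gives the time, the measured TCP pose, the force and the opening at its end, in the units of the state.
- sense(): the state, without advancing time (a new reading comes with each control period).
- eyes.capture(name): name is "scene" or "top" or "wrist"; returns a dict with "pixels" (420x560x3 uint8, red, green, blue), "mtx" (3x3 intrinsics, pixels), "R" (3x3) and "t" (3): a world point X has camera coordinates R X + t. Camera axes: x right, y down, z forward; pixel columns grow to the right and rows downward; lengths in mm; the calibration is good to about 2 mm. A picture is of the moment at which its call begins. There is no depth.
- ctrl.finish_job(): hands the job in, once; it reports no verdict.
The state is a dict: "time_s": time; "joints": joint angles; "dq": joint speeds; "tau": joint torques, N m; "eef_pos": TCP position; "ee_rot": TCP orientation; "force": force on the tool from outside, world axes, zero at the start; "wrist_torque": the same for the moment, N m; "grip_width": opening from 0.0 (shut) to 1.0 (fully open).
Only numpy, scipy, OpenCV 4.12 (cv2) and the standard library are available. Lean on these libraries where they do the work, as an engineer would, in place of code of your own. Each camera call takes 0.05 s, during which the arm holds its last target.

TASK

Take the sprung hand roller out of its stand and roll it along the white cover strip on the rail with firm, even pressure (about 15 N; more than 25 N spoils the strip) until all eight links lie flush with the rail from end to end. Touch the rail only with the roller, and do not push the other things on the bench about. Then hang the roller back in its stand as it was, wheel down with its plate lying on the rim, and let go.

Things in the scene. Friction and masses are not known exactly. Their poses are not given: they have to be found in the camera images.
- rail: Cover rail, fixed to the bench: grey foot plate 60 x 200 x 8 mm with levelling screws carrying an aluminium channel bar 28 mm wide, 196 mm long. Origin on the bench under the rail's middle; y along the rail, z up. A strip of eight rigid white links lies in the bar, each 17 mm wide (x), 20 mm long, centred at y = -70, -50 ... 70 mm; flush metal end blocks close the bar beyond. Over 25 N spoils it.
- strip_nominal (a point): Point 45 mm above the origin of the rail, where the middle of the bar's rims would be if it were level. The levelling screws are not in this reading: the bar really sits up to 9 mm higher or lower and slopes lengthwise up to 0.07 rad either way (5 mm over 70 mm), so feel for it. Link tops start up to 4.5 mm proud of the rims, yield only to a push above about 9 N, stay where left and stop flush.
- stand: Grey plastic stand for the roller, fixed to the bench, 78 (x) x 86 (y) x 69 mm high on two foot strips 110 mm long (y), with an upright rectangular well open at the top, 46 (x) x 54 (y) mm wide. Origin on the bench under its centre, z up. The roller hangs in it wheel down, its steel guard plate lying on the rim, handle centre 100 mm above the bench; the stand's y axis is then the roller's y axis.
- roller_grip (a point): Centre of the wooden handle of the hand roller (loose, about 0.24 kg): an upright block 40 mm (x) x 26 mm (y) x 52 mm high (z up). Grasp it from above across the 26 mm, fingers closing along y. A steel guard plate 66 (x) x 74 (y) x 5 mm has its upper face 26 mm and its underside 31 mm below this point.
- roller_hub (a point): Hub of the roller's black wheel (40 mm in diameter, 24 mm wide, axle along x, so it rolls along y). Unloaded it is 78 mm below the handle's centre, so the wheel's lowest point is 98 mm below that. The fork is sprung: it gives 1 mm upward for every 9 N on the wheel, at most 8 mm.
- roller_wheel (a joint): Turning angle of the roller's wheel in rad, 0 at the start, either sign; 50 mm of rolling is 2.5 rad.
- disc_box: Bystander: flat white box 53 x 53 x 22 mm, loose, behind the rail. Origin under its centre.
- wax_block: Bystander: ivory wax block 31 x 45 x 25 mm, loose, near the bench's front edge to the left. Origin under its centre.
- link_0 (a joint): How far the strip's link centred at y = -70 mm of the rail is pressed in, in m: about 0 to 0.001 at the start (proud), 0.0045 when flush with the rims.
- link_1 (a joint): How far the strip's link centred at y = -50 mm of the rail is pressed in, in m: about 0 to 0.001 at the start (proud), 0.0045 when flush with the rims.
- link_2 (a joint): How far the strip's link centred at y = -30 mm of the rail is pressed in, in m: about 0 to 0.001 at the start (proud), 0.0045 when flush with the rims.
- link_3 (a joint): How far the strip's link centred at y = -10 mm of the rail is pressed in, in m: about 0 to 0.001 at the start (proud), 0.0045 when flush with the rims.
- link_4 (a joint): How far the strip's link centred at y = 10 mm of the rail is pressed in, in m: about 0 to 0.001 at the start (proud), 0.0045 when flush with the rims.
- link_5 (a joint): How far the strip's link centred at y = 30 mm of the rail is pressed in, in m: about 0 to 0.001 at the start (proud), 0.0045 when flush with the rims.
- link_6 (a joint): How far the strip's link centred at y = 50 mm of the rail is pressed in, in m: about 0 to 0.001 at the start (proud), 0.0045 when flush with the rims.
- link_7 (a joint): How far the strip's link centred at y = 70 mm of the rail is pressed in, in m: about 0 to 0.001 at the start (proud), 0.0045 when flush with the rims.
There are look-alikes about, which are no part of the job. There is more than one size of the rail; the job needs the larger. Leave any red look-alike of the part that bears roller_grip alone.

How it is judged (in metres and radians):
On the way, in this order (a step that is already met when the one before it is completed fails the run):
1. the roller is lifted out of the stand (z of roller_grip in the frame of stand above 0.14 m), for 0.1 s.
2. the wheel has rolled at least 50 mm and is pressing on the strip or rail ((value of joint roller_wheel above 2.5 rad or value of joint roller_wheel below -2.5 rad) and contact force between anything else and rail above 4 N), for 0.02 s.
3. all eight links are seated (value of joint each of link_0, link_1, link_2, link_3, link_4, link_5, link_6, link_7 above 0.0035 m), for 0.2 s.
At the end, for the whole second after the job is handed in: Every one of the eight links is pressed in by more than 3.5 mm (flush, at most 1 mm proud), and the roller hangs upright (within 0.08 rad) in the stand's well with its plate on the rim: handle centre within 15 mm of the stand's axis and 96 to 104 mm above the bench (all of step 3 and horizontal distance between roller_grip and stand below 0.015 m and z of roller_grip in the frame of stand between 0.096 and 0.104 m and angle between roller_grip's own z axis and vertical below 0.08 rad); the robot touches nothing.
It fails at once if more than 25 N on the strip or rail (contact force between anything else and rail above 25 N).
It fails at once if the gripper or arm itself touches the rail or strip (contact force between any of the fingers, the arm and rail above 0.5 N).
It fails at once if a bystander is moved by more than 20 mm (distance of any of disc_box, wax_block from where it was at the start of the episode above 0.02 m).
It also fails if it takes over 72 s, if anything falls off the work surface, if the arm or the gripper's body presses on something with over 40 N, if the wrist force passes 120 N, or if a joint passes its speed limit or range.

## Working session

There is one attempt and no reset: what is moved stays moved. The work goes in short steps, Python scripts to look and compute and a shell command to move; the robot and the scene stay as the last step left them, time stands still between calls to the robot, and variables do not carry over. Pictures are saved under pics/ and viewed, and the job is handed in when it is done.

```bash
mkdir -p pics; python3 - <<'E'
from rig import sense, eyes, ctrl
import cv2, numpy as np
s=sense(); print(s, ctrl.pinch_z)
for n in ["scene","top","wrist"]:
    c=eyes.capture(n); cv2.imwrite(f"pics/{n}0.png",c["pixels"][:,:,::-1]); print(n,c["mtx"].tolist(),np.round(c["R"],4).tolist(),np.round(c["t"],1).tolist())
E
```

```text
{'time_s': 0.0, 'joints': array([-1.42339792e+00,  3.13426408e-01,  1.49843533e+00,  1.39735885e-05,
        1.33102029e+00, -2.23447983e-01]), 'dq': array([-0.00022165, -0.00040184,  0.00155071, -0.00066236, -0.00039132,
       -0.0016971 ]), 'tau': array([-8.31870602e-04, -4.12266970e+01, -2.59744209e+01, -2.08898364e-04,
        4.15123359e-03, -1.42667420e-05]), 'eef_pos': array([ 190.19146377, -489.05822171,  230.7478166 ]), 'ee_rot': array([ 0.13038491, -0.13034066,  0.6954412 , -0.6945305 ]), 'force': array([ 0.9949881 ,  0.20847528, -0.25426664]), 'wrist_torque': array([-0.01892356, -0.02713352, -0.00967951]), 'grip_width': 0.9992626196828235} 18.700000000000003
scene [[459.1160521026218, 0.0, 277.83728140235803], [0.0, 459.1160521026218, 212.49067049574447], [0.0, 0.0, 1.0]] [[-0.5892, -0.8079, -0.0023], [-0.4581, 0.3364, -0.8228], [0.6656, -0.4838, -0.5683]] [216.2, 333.8, 1033.0]
top [[430.7168936003387, 0.0, 282.49850881119124], [0.0, 430.7168936003387, 212.14600154640158], [0.0, 0.0, 1.0]] [[0.1262, -0.992, -0.0], [-0.9673, -0.123, -0.2219], [0.2201, 0.028, -0.9751]] [-160.9, 508.3, 1643.1]
wrist [[293.5342330200943, 0.0, 279.0921948239178], [0.0, 293.5342330200943, 208.00536616447877], [0.0, 0.0, 1.0]] [[0.362, -0.9322, -0.0004], [-0.8891, -0.3454, 0.3003], [-0.28, -0.1083, -0.9539]] [-524.7, -38.7, 379.2]
```

View pics/scene0.png

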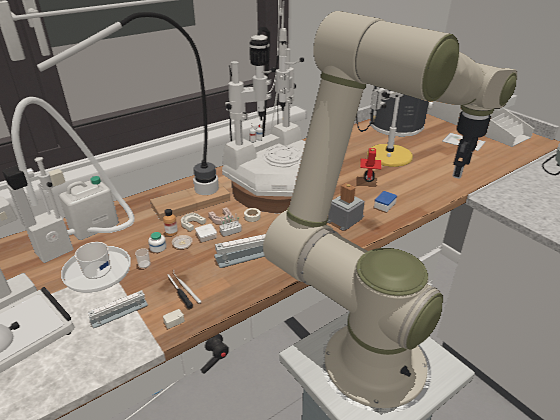

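View pics/top0.png

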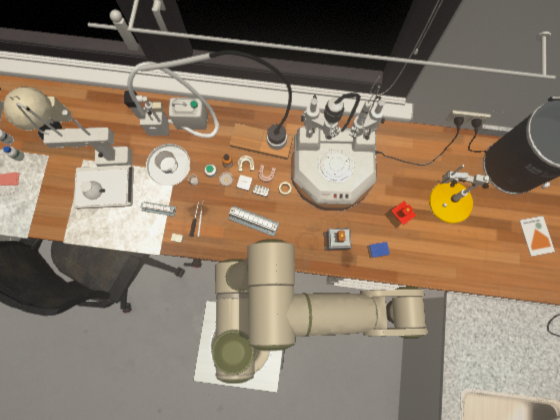

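View pics/wrist0.png

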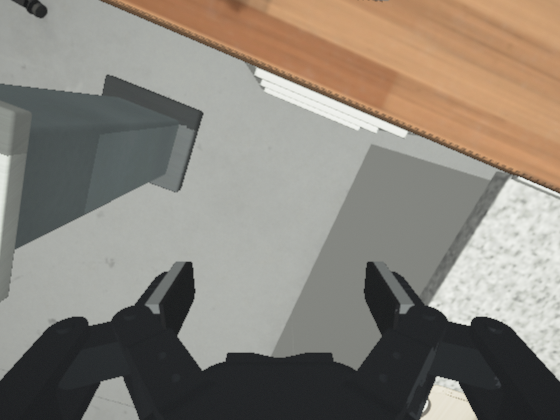

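Candidates: rails at top-view (252,219), long, and (158,208), short; rollers are the wooden handle in the grey stand at (340,238) and the red look-alike at (403,212). I'll use the long rail and the wooden roller, and check both in enlarged crops first.

```bash
python3 - <<'E'
import cv2, numpy as np
t=cv2.imread("pics/top0.png")
a=t[195:245,215:295]; a=cv2.resize(a,None,fx=8,fy=8,interpolation=cv2.INTER_CUBIC); cv2.imwrite("pics/ca.png",a)
a=t[195:265,315:425]; a=cv2.resize(a,None,fx=7,fy=7,interpolation=cv2.INTER_CUBIC); cv2.imwrite("pics/cb.png",a)
s=cv2.imread("pics/scene0.png")
a=s[170:290,200:400]; a=cv2.resize(a,None,fx=4,fy=4,interpolation=cv2.INTER_CUBIC); cv2.imwrite("pics/cc.png",a)
E
```

```text
(no output)
```

View pics/ca.png

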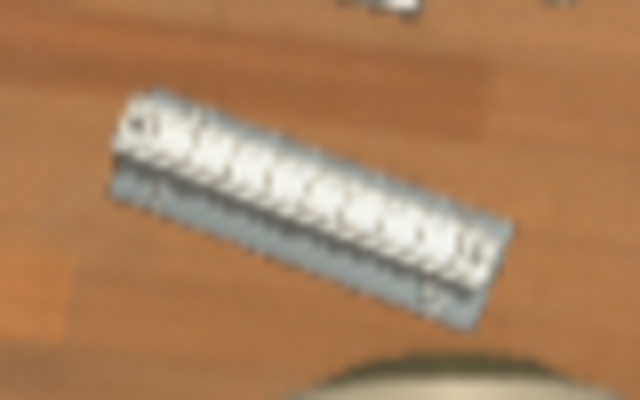

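View pics/cb.png

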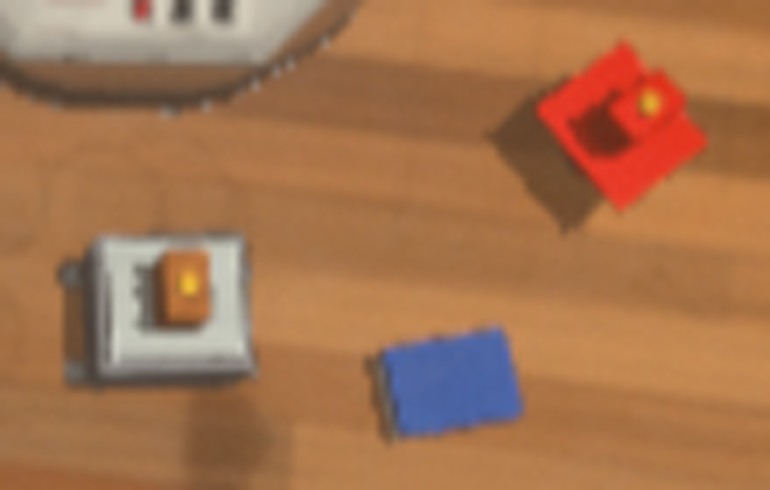

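View pics/cc.png

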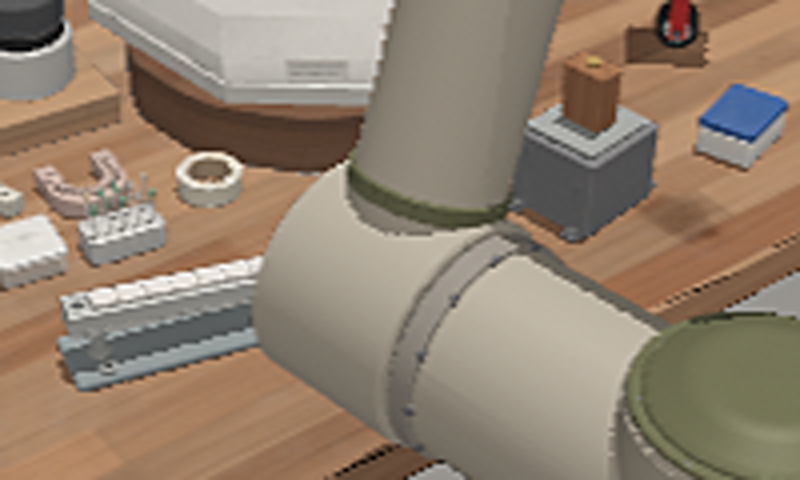

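```bash
cat > h.py <<'E'
import numpy as np
from rig import sense, eyes
from scipy.spatial.transform import Rotation as Rot
def ray(c,px,z):
    d=c["R"].T@np.linalg.inv(c["mtx"])@np.array([px[0],px[1],1.]); C=-c["R"].T@c["t"]
    return C+d*(z-C[2])/d[2]
def proj(c,X):
    q=c["mtx"]@(c["R"]@np.asarray(X,float)+c["t"]); return q[:2]/q[2]
E
python3 - <<'E'
from h import *
c=eyes.capture("top")
print("cam",-c["R"].T@c["t"])
f=lambda x,y,z,ox,oy,k: np.round(ray(c,((x+.5)/k+ox-.5,(y+.5)/k+oy-.5),z),1)
for p in [(110,195),(470,328),(513,222)]: print("foot",f(*p,8,215,195,8))
for p in [(140,122),(472,250)]: print("screw",f(*p,45,215,195,8))
for p in [(110,240),(243,240),(243,366),(110,362)]: print("plate",f(*p,74,315,195,7))
for p in [(163,250),(208,250),(208,318),(163,318),(188,283)]: print("handle",f(*p,126,315,195,7))
for p in [(65,265),(70,385)]: print("footstand",f(*p,5,315,195,7))
E
```

```text
cam [ 150.26496411 -143.11090509 1714.88182448]
foot [479.9 120.    8. ]
foot [435.3 -69.7   8. ]
foot [491.8 -84.1   8. ]
screw [511.4 105.2  45. ]
screw [467.9 -67.1  45. ]
plate [ 478.2 -287.9   74. ]
plate [ 487.5 -360.9   74. ]
plate [ 417.5 -367.4   74. ]
plate [ 410.5 -294.9   74. ]
handle [ 466. -312.  126.]
handle [ 469.  -335.9  126. ]
handle [ 432.4 -339.4  126. ]
handle [ 429.3 -315.7  126. ]
handle [ 449.8 -327.   126. ]
footstand [ 474.2 -269.8    5. ]
footstand [ 405.5 -280.     5. ]
```

```bash
cat >> h.py <<'E'
def plan(pos,yaw,s=None):
    """jaw axis (tool z) along stand/rail y = (-sin,cos,0) up to sign; tool y down. Prints turn (tool rotvec) and shift after the turn."""
    s=s or sense(); q=s["ee_rot"]; R0=Rot.from_quat([q[1],q[2],q[3],q[0]]).as_matrix()
    best=None
    for sg in (1,-1):
        z=sg*np.array([-np.sin(yaw),np.cos(yaw),0]); y=np.array([0,0,-1.]); x=np.cross(y,z)
        T=np.stack([x,y,z],1); rv=Rot.from_matrix(R0.T@T).as_rotvec()
        if best is None or np.linalg.norm(rv)<np.linalg.norm(best[0]): best=(rv,T)
    rv,T=best
    print("turn",np.round(rv,4),"shift after turn",np.round(T.T@(np.asarray(pos)-s["eef_pos"]),1),"tool axes(cols)\n",np.round(T,3))
    print("joints",np.round(s["joints"],3),"t",s["time_s"],"pos",np.round(s["eef_pos"],1),"F",np.round(s["force"],1),"grip",round(s["grip_width"]*85.4,1))
E
python3 - <<'E'
from h import *
s=sense();c=eyes.capture("wrist"); C=-c["R"].T@c["t"]
q=s["ee_rot"];R0=Rot.from_quat([q[1],q[2],q[3],q[0]]).as_matrix()
print("cam in tool",R0.T@(C-s["eef_pos"]),"view dir tool",R0.T@c["R"].T)
print(R0)
plan([449,-326,230],0.11)
E
```

```text
cam in tool [-7.67347980e+01 -1.42256305e+02  6.38684076e-03] view dir tool [[ 4.19025577e-04  9.53785418e-01  3.00488270e-01]
 [-6.55230850e-04 -3.00487970e-01  9.53785380e-01]
 [ 9.99999698e-01 -5.96549654e-04  4.99037485e-04]]
[[-9.32038200e-01 -1.04890333e-04  3.62360019e-01]
 [-3.62359998e-01  7.15029146e-04 -9.32037939e-01]
 [-1.61336205e-04 -9.99999739e-01 -7.04442539e-04]]
turn [ 5.000e-04  2.608e-01 -1.000e-04] shift after turn [-275.1    1.1 -133.8] tool axes(cols)
 [[-0.994  0.     0.11 ]
 [-0.11   0.    -0.994]
 [-0.    -1.    -0.   ]]
joints [-1.423  0.313  1.498  0.     1.331 -0.223] t 0.25 pos [ 190.2 -489.2  231.1] F [0.3 0.4 0.1] grip 84.9
```

```bash
python3 -m handwheel '[{"wy":0.087},{"wy":0.087},{"wy":0.087},{"tx":-34,"tz":-17},{"tx":-40,"tz":-19},{"tx":-40,"tz":-19},{"tx":-40,"tz":-19},{"tx":-40,"tz":-20},{"tx":-40,"tz":-20},{"tx":-40,"tz":-20}]'
python3 -m handwheel '[{},{},{}]'
python3 - <<'E'
from h import *
import cv2
plan([449,-326,230],0.11)
c=eyes.capture("wrist"); im=c["pixels"][:,:,::-1].copy(); cv2.imwrite("pics/w1.png",im)
np.savez("w1.npz",R=c["R"],t=c["t"],mtx=c["mtx"])
E
```

```text
turn [ 5.000e-04  2.608e-01 -1.000e-04] shift after turn [-275.1    1.1 -133.8] tool axes(cols)
 [[-0.994  0.     0.11 ]
 [-0.11   0.    -0.994]
 [-0.    -1.    -0.   ]]
joints [-1.423  0.313  1.498  0.     1.331 -0.223] t 0.25 pos [ 190.2 -489.2  231.1] F [0.3 0.4 0.1] grip 84.9invalid input
invalid input
```

View pics/w1.png

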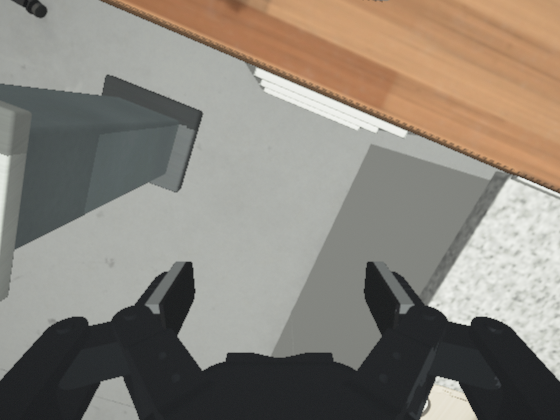

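```bash
python3 -m handwheel '[{"grip":85,"tx":0,"ty":0,"tz":0,"wx":0,"wy":0.087,"wz":0},{"grip":85,"tx":0,"ty":0,"tz":0,"wx":0,"wy":0.087,"wz":0},{"grip":85,"tx":0,"ty":0,"tz":0,"wx":0,"wy":0.087,"wz":0},{"grip":85,"tx":-36,"ty":0,"tz":-17.5,"wx":0,"wy":0,"wz":0},{"grip":85,"tx":-36,"ty":0,"tz":-17.5,"wx":0,"wy":0,"wz":0},{"grip":85,"tx":-36,"ty":0,"tz":-17.5,"wx":0,"wy":0,"wz":0},{"grip":85,"tx":-36,"ty":0,"tz":-17.5,"wx":0,"wy":0,"wz":0},{"grip":85,"tx":-36,"ty":0,"tz":-17.5,"wx":0,"wy":0,"wz":0},{"grip":85,"tx":-36,"ty":0,"tz":-17.5,"wx":0,"wy":0,"wz":0},{"grip":85,"tx":-36,"ty":0,"tz":-17.5,"wx":0,"wy":0,"wz":0}]'
python3 - <<'E'
from h import *
import cv2
for i in range(3): eyes.capture("wrist")
plan([449,-326,230],0.11)
c=eyes.capture("wrist"); im=c["pixels"][:,:,::-1].copy(); cv2.imwrite("pics/w2.png",im)
np.savez("w2.npz",R=c["R"],t=c["t"],mtx=c["mtx"])
E
```

```text
time_s: 1.13
eef_pos: [428.7, -338.5, 231.4]
ee_rot: [-0.039, 0.039, -0.706, 0.706]
force: [0.1, -1.1, 1.1]
grip_width: 0.997
turn [0.0004 0.0039 0.0002] shift after turn [-21.3   1.  -10. ] tool axes(cols)
 [[-0.994  0.     0.11 ]
 [-0.11   0.    -0.994]
 [-0.    -1.    -0.   ]]
joints [-0.882  0.36   1.433  0.     1.349  0.574] t 1.2833 pos [ 428.9 -338.3  231. ] F [ 0.1 -0.6 -0.5] grip 84.8
```

View pics/w2.png

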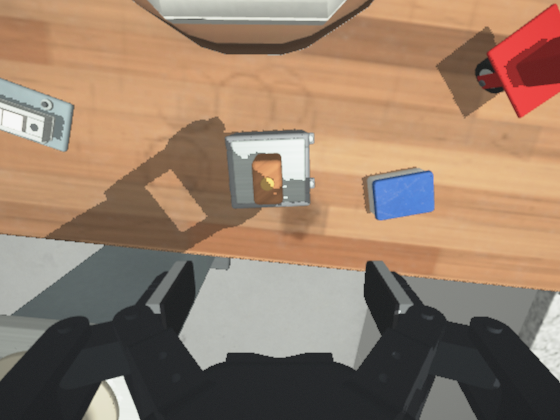

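```bash
python3 - <<'E'
import cv2
a=cv2.imread("pics/w2.png")[120:220,215:325]; cv2.imwrite("pics/w2c.png",cv2.resize(a,None,fx=6,fy=6,interpolation=cv2.INTER_CUBIC))
E
```

```text
(no output)
```

View pics/w2c.png

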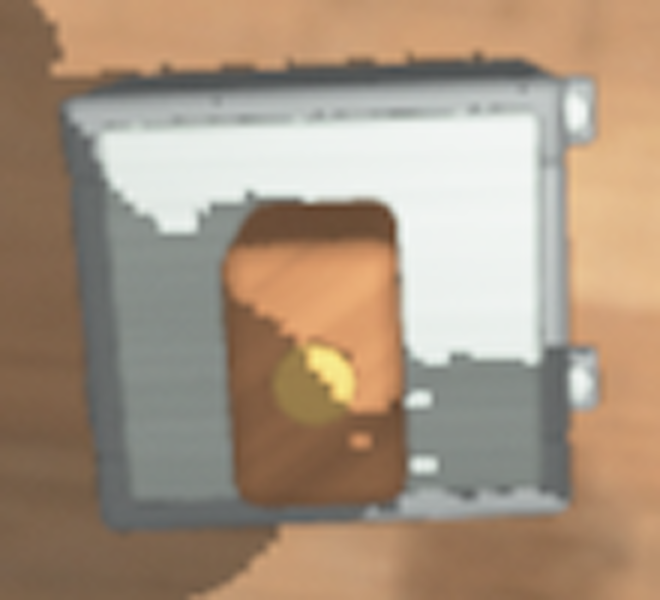

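```bash
python3 - <<'E'
from h import *
c=dict(np.load("w2.npz"))
f=lambda x,y,z: ray(c,((x+.5)/6+215-.5,(y+.5)/6+120-.5),z)
def box(n,P,z):
    Q=np.array([f(*p,z) for p in P])[:,:2]
    e=[Q[(i+1)%4]-Q[i] for i in range(4)]
    print(n,"ctr",Q.mean(0).round(1),"sides",[round(float(np.linalg.norm(v)),1) for v in e],
      "yaw", [round(float(a),3) for a in (np.arctan2(e[0][1],e[0][0])+np.pi/2,np.arctan2(e[1][1],e[1][0])+np.pi,np.arctan2(e[2][1],e[2][0])-np.pi/2,np.arctan2(e[3][1],e[3][0]))])
box("handle",[(227,255),(398,240),(405,502),(240,505)],126)
box("plate",[(100,132),(540,108),(540,490),(130,502)],74)
box("rim",[(65,105),(562,80),(568,510),(108,528)],69)
print("dot",f(315,385,127))
E
```

```text
handle ctr [ 449.4 -326.1] sides [24.1, 38.3, 24.2, 36.6] yaw [0.201, 0.142, 0.132, 0.138]
plate ctr [ 449.  -325.9] sides [73.2, 65.9, 72.7, 64.2] yaw [0.167, 0.14, 0.144, 0.147]
rim ctr [ 448.1 -325.5] sides [83.6, 75.4, 83.3, 74.7] yaw [0.162, 0.158, 0.154, 0.163]
dot [ 448.58684508 -325.86122827  127.        ]
```

```bash
python3 - <<'E'
from h import *
plan([448.8,-325.9,82],0.152)
E
```

```text
turn [ 0.0002 -0.0403  0.0004] shift after turn [-22.9 149.1 -10.2] tool axes(cols)
 [[-0.988  0.     0.151]
 [-0.151  0.    -0.988]
 [-0.    -1.    -0.   ]]
joints [-0.885  0.36   1.434 -0.     1.349  0.574] t 1.3333 pos [ 427.7 -339.4  231.1] F [ 0.5  0.1 -0.4] grip 85.1
```

```bash
python3 -m handwheel '[{"grip":85,"tx":-7,"ty":0,"tz":-3.2,"wx":0,"wy":-0.04,"wz":0},{"grip":85,"tx":-8,"ty":0,"tz":-4,"wx":0,"wy":0,"wz":0},{"grip":85,"tx":-7,"ty":0,"tz":-3,"wx":0,"wy":0,"wz":0},{"grip":85,"tx":0,"ty":29,"tz":0,"wx":0,"wy":0,"wz":0},{"grip":85,"tx":0,"ty":35,"tz":0,"wx":0,"wy":0,"wz":0},{"grip":85,"tx":0,"ty":35,"tz":0,"wx":0,"wy":0,"wz":0},{"grip":85,"tx":0,"ty":30,"tz":0,"wx":0,"wy":0,"wz":0},{"grip":85,"tx":0,"ty":20,"tz":0,"wx":0,"wy":0,"wz":0},{"grip":85,"tx":0,"ty":0,"tz":0,"wx":0,"wy":0,"wz":0},{"grip":85,"tx":0,"ty":0,"tz":0,"wx":0,"wy":0,"wz":0}]'
python3 - <<'E'
from h import *
import cv2
plan([448.8,-325.9,82],0.152)
for n in ("wrist","scene"):
    c=eyes.capture(n); im=c["pixels"][:,:,::-1].copy()
    if n=="scene": im=cv2.resize(im[150:250,280:420],None,fx=4,fy=4)
    cv2.imwrite(f"pics/{n}3.png",im)
plan([448.8,-325.9,82],0.152)
E
```

```text
time_s: 2.17
eef_pos: [447.5, -327.0, 82.3]
ee_rot: [0.052, -0.053, 0.705, -0.705]
force: [-0.1, -0.2, 0.6]
grip_width: 0.994
turn [ 0.0008 -0.0034  0.0006] shift after turn [-1.5  0.3 -0.9] tool axes(cols)
 [[-0.988  0.     0.151]
 [-0.151  0.    -0.988]
 [-0.    -1.    -0.   ]]
joints [-0.843  0.535  1.586 -0.     1.021  0.58 ] t 2.1667 pos [ 447.5 -327.    82.3] F [-0.1 -0.2  0.6] grip 84.9
turn [-0.0024 -0.0029 -0.0016] shift after turn [-0.8  2.  -1.7] tool axes(cols)
 [[-0.988  0.     0.151]
 [-0.151  0.    -0.988]
 [-0.    -1.    -0.   ]]
joints [-0.842  0.533  1.585  0.     1.021  0.579] t 2.2667 pos [ 448.3 -327.7   84. ] F [ 0.  -0.4  0.8] grip 85.2
```

View pics/wrist3.png

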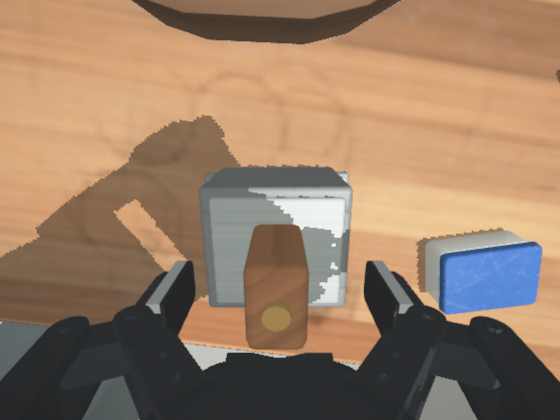

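View pics/scene3.png

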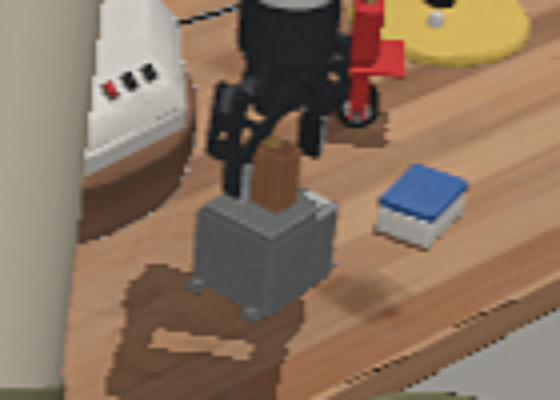

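The handle is centred between the open fingers at about (275,290), roughly 1 mm to the left of the gap's centre. I'll correct that and close.

```bash
python3 -m handwheel '[{"grip":85,"tx":-1,"ty":0.5,"tz":-1.3,"wx":0,"wy":0,"wz":0},{"grip":15,"tx":0,"ty":0,"tz":0,"wx":0,"wy":0,"wz":0},{"grip":15,"tx":0,"ty":0,"tz":0,"wx":0,"wy":0,"wz":0},{"grip":15,"tx":0,"ty":0,"tz":0,"wx":0,"wy":0,"wz":0},{"grip":15,"tx":0,"ty":0,"tz":0,"wx":0,"wy":0,"wz":0},{"grip":15,"tx":0,"ty":0,"tz":0,"wx":0,"wy":0,"wz":0},{"grip":15,"tx":0,"ty":0,"tz":0,"wx":0,"wy":0,"wz":0},{"grip":15,"tx":0,"ty":0,"tz":0,"wx":0,"wy":0,"wz":0},{"grip":15,"tx":0,"ty":0,"tz":0,"wx":0,"wy":0,"wz":0}]' 80
python3 - <<'E'
from h import *
import cv2
P=[]
for i in range(6):
    c=eyes.capture("wrist"); s=sense(); P.append(s["eef_pos"])
print(np.mean(P,0),np.std(P,0)); plan([448.8,-325.9,82],0.152)
cv2.imwrite("pics/w4.png",c["pixels"][:,:,::-1])
E
```

```text
time_s: 3.02
eef_pos: [448.6, -325.6, 82.1]
ee_rot: [-0.053, 0.053, -0.705, 0.705]
force: [-0.5, 0.0, 3.5]
grip_width: 0.298
[ 448.61295127 -325.60824263   82.10078967] [0.01550627 0.01876707 0.01517324]
turn [-0.0006 -0.0023 -0.0004] shift after turn [-0.1  0.1  0.3] tool axes(cols)
 [[-0.988  0.     0.151]
 [-0.151  0.    -0.988]
 [-0.    -1.    -0.   ]]
joints [-0.839  0.535  1.588 -0.     1.019  0.582] t 3.3167 pos [ 448.6 -325.6   82.1] F [-0.6 -0.4  6. ] grip 25.6
```

View pics/w4.png

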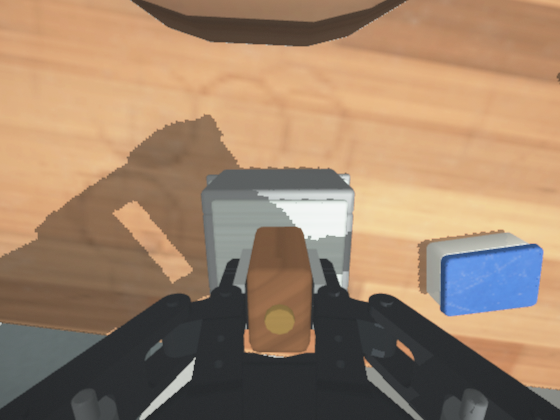

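```bash
python3 -m handwheel '[{"grip":15,"tx":0,"ty":-3,"tz":0,"wx":0,"wy":0,"wz":0},{"grip":15,"tx":0,"ty":-8,"tz":0,"wx":0,"wy":0,"wz":0},{"grip":15,"tx":0,"ty":-14,"tz":0,"wx":0,"wy":0,"wz":0},{"grip":15,"tx":0,"ty":-20,"tz":0,"wx":0,"wy":0,"wz":0},{"grip":15,"tx":0,"ty":-25,"tz":0,"wx":0,"wy":0,"wz":0},{"grip":15,"tx":0,"ty":-25,"tz":0,"wx":0,"wy":0,"wz":0},{"grip":15,"tx":0,"ty":-25,"tz":0,"wx":0,"wy":0,"wz":0},{"grip":15,"tx":0,"ty":-20,"tz":0,"wx":0,"wy":0,"wz":0},{"grip":15,"tx":0,"ty":-10,"tz":0,"wx":0,"wy":0,"wz":0},{"grip":15,"tx":0,"ty":0,"tz":0,"wx":0,"wy":0,"wz":0}]'
python3 - <<'E'
from h import *
import cv2
plan([440,-100,232],-0.24)
c=eyes.capture("wrist"); cv2.imwrite("pics/w5.png",c["pixels"][:,:,::-1])
c=eyes.capture("scene"); cv2.imwrite("pics/s5.png",c["pixels"][:,:,::-1])
print(sense()["force"],sense()["wrist_torque"])
E
```

```text
time_s: 4.15
eef_pos: [448.9, -325.7, 233.8]
ee_rot: [-0.054, 0.052, -0.704, 0.706]
force: [0.7, 0.5, -2.3]
grip_width: 0.296
turn [-0.0024  0.3899 -0.0024] shift after turn [  62.3    1.8 -217.2] tool axes(cols)
 [[-0.971  0.    -0.238]
 [ 0.238  0.    -0.971]
 [ 0.    -1.    -0.   ]]
joints [-0.839  0.375  1.405  0.     1.358  0.582] t 4.15 pos [ 448.9 -325.7  233.8] F [ 0.7  0.5 -2.3] grip 25.3
[ 0.35018724  0.24975802 -2.42726492] [-0.00021027 -0.03172378 -0.01315535]
```

View pics/w5.png

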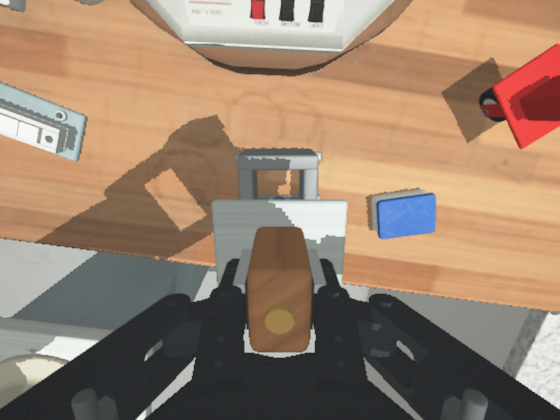

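View pics/s5.png

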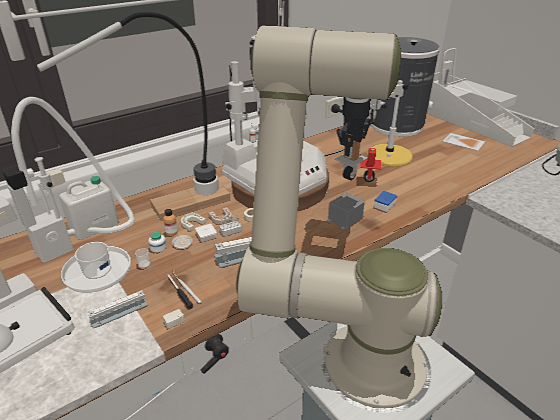

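```bash
python3 -m handwheel '[{"grip":15,"tx":0,"ty":0,"tz":0,"wx":0,"wy":0.0975,"wz":0},{"grip":15,"tx":0,"ty":0,"tz":0,"wx":0,"wy":0.0975,"wz":0},{"grip":15,"tx":0,"ty":0,"tz":0,"wx":0,"wy":0.0975,"wz":0},{"grip":15,"tx":0,"ty":0,"tz":0,"wx":0,"wy":0.0975,"wz":0},{"grip":15,"tx":8,"ty":0,"tz":-25,"wx":0,"wy":0,"wz":0},{"grip":15,"tx":11.5,"ty":0,"tz":-36,"wx":0,"wy":0,"wz":0},{"grip":15,"tx":11.5,"ty":0,"tz":-36,"wx":0,"wy":0,"wz":0},{"grip":15,"tx":11.5,"ty":0,"tz":-36,"wx":0,"wy":0,"wz":0},{"grip":15,"tx":11.5,"ty":0,"tz":-36,"wx":0,"wy":0,"wz":0},{"grip":15,"tx":11.5,"ty":0,"tz":-36,"wx":0,"wy":0,"wz":0}]'
python3 -m handwheel '[{"grip":15,"tx":9,"ty":0,"tz":-30,"wx":0,"wy":0,"wz":0},{"grip":15,"tx":7.5,"ty":0,"tz":-19,"wx":0,"wy":0,"wz":0},{"grip":15,"tx":0,"ty":0,"tz":0,"wx":0,"wy":0,"wz":0},{"grip":15,"tx":0,"ty":0,"tz":0,"wx":0,"wy":0,"wz":0},{"grip":15,"tx":0,"ty":0,"tz":0,"wx":0,"wy":0,"wz":0},{"grip":15,"tx":0,"ty":0,"tz":0,"wx":0,"wy":0,"wz":0}]'
python3 - <<'E'
from h import *
import cv2
for n in ("top","scene","wrist"):
    c=eyes.capture(n); cv2.imwrite(f"pics/{n}6.png",c["pixels"][:,:,::-1]); np.savez(f"{n}6.npz",R=c["R"],t=c["t"],mtx=c["mtx"])
plan([489,19,232],-0.24)
E
```

```text
time_s: 5.08
eef_pos: [432.5, -108.7, 230.2]
ee_rot: [-0.086, 0.084, 0.702, -0.702]
force: [0.5, 0.5, -1.1]
grip_width: 0.294
time_s: 5.58
eef_pos: [429.2, -59.9, 231.2]
ee_rot: [-0.086, 0.085, 0.702, -0.702]
force: [0.7, -1.1, -2.4]
grip_width: 0.291
turn [ 0.0001 -0.0013  0.0006] shift after turn [-39.3  -0.5 -90.8] tool axes(cols)
 [[-0.971  0.    -0.238]
 [ 0.238  0.    -0.971]
 [ 0.    -1.    -0.   ]]
joints [-0.41   0.109  1.751 -0.     1.282  1.402] t 5.7333 pos [429.2 -59.8 231.5] F [-0.1  0.3 -1.7] grip 25.1
```

View pics/wrist6.png

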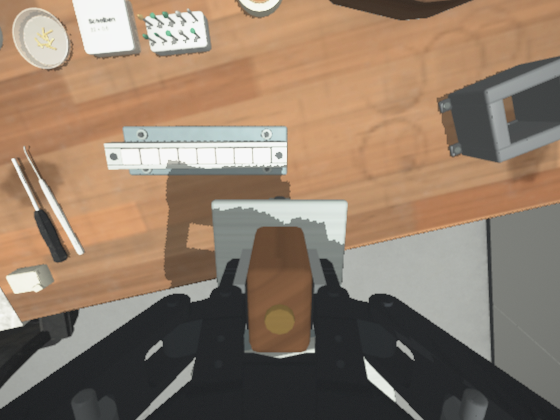

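View pics/scene6.png

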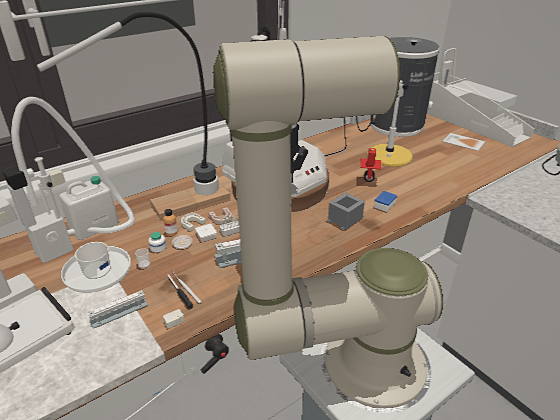

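```bash
python3 - <<'E'
import cv2
im=cv2.imread("pics/wrist6.png")
cv2.imwrite("pics/w6c.png",cv2.resize(im[115:185,95:195],None,fx=8,fy=8,interpolation=cv2.INTER_CUBIC))
cv2.imwrite("pics/w6d.png",cv2.resize(im[115:185,200:300],None,fx=8,fy=8,interpolation=cv2.INTER_CUBIC))
E
```

```text
(no output)
```

View pics/w6c.png

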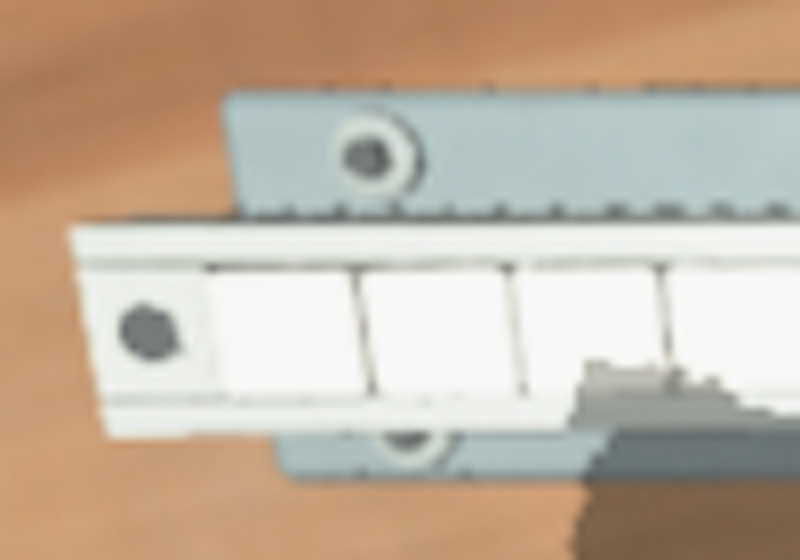

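View pics/w6d.png

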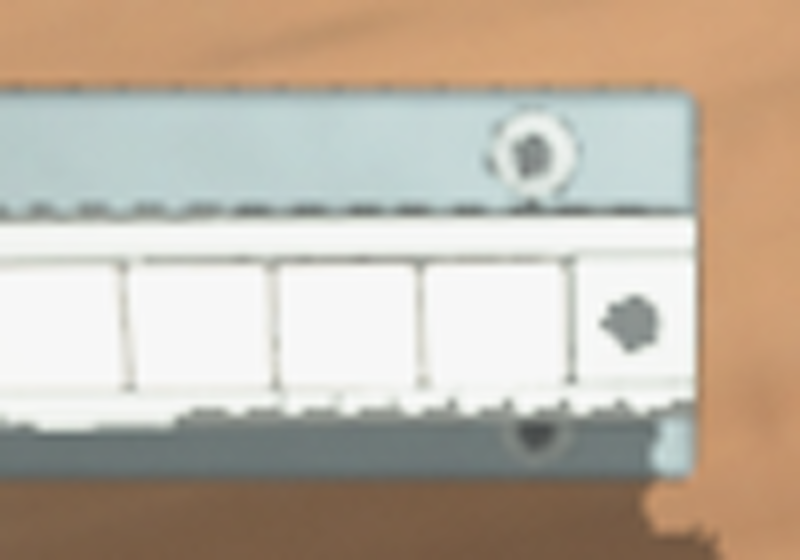

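```bash
python3 - <<'E'
from h import *
from scipy.optimize import least_squares
c=dict(np.load("wrist6.npz"))
L=lambda x,y:((x+.5)/8+94.5,(y+.5)/8+114.5); Rr=lambda x,y:((x+.5)/8+199.5,(y+.5)/8+114.5)
# local rail coords: 'left' = +y (world +y), back=+x
obs=[((30,100,8,0),L(225,93)),((30,-100,8,0),Rr(695,92)),((-30,-100,8,0),Rr(693,476)),((-30,100,8,0),L(285,478)),
((14,98,0,1),L(70,228)),((-14,98,0,1),L(105,437)),((14,-98,0,1),Rr(695,218)),((-14,-98,0,1),Rr(695,405)),
((8.5,60,0,1),L(355,268)),((8.5,40,0,1),L(508,267)),((8.5,20,0,1),L(660,267)),((8.5,-20,0,1),Rr(123,262)),((8.5,-40,0,1),Rr(270,261)),((8.5,-60,0,1),Rr(420,261)),((8.5,-80,0,1),Rr(570,259)),((0,89,0,1),L(150,332)),((0,-89,0,1),Rr(632,323))]
def W(p,l):
    x,y,yaw,h,sl=p; a=l[:3]
    z=a[2] if not l[3] else 45+h+sl*a[1]
    if l[3]==1 and abs(a[0])==8.5: z+=0
    co,si=np.cos(yaw),np.sin(yaw)
    return [x+co*a[0]-si*a[1],y+si*a[0]+co*a[1],z]
f=lambda p:np.concatenate([proj(c,W(p,l))-q for l,q in obs])
r=least_squares(f,[489,19,-.24,0,0],x_scale=[10,10,.1,5,.05],loss="soft_l1")
J=r.jac; cov=np.linalg.inv(J.T@J)*0.3**2
print(r.x.round(4),np.sqrt(np.diag(cov)).round(4)); print(r.fun.reshape(-1,2).round(2))
plan([r.x[0],r.x[1],232],r.x[2])
E
```

```text
[ 4.848994e+02  1.844660e+01 -2.374000e-01  6.411400e+00  3.590000e-02] [0.097  0.1526 0.0012 0.764  0.0077]
[[-1.81 -0.25]
 [ 1.15 -0.91]
 [ 1.2   0.52]
 [-1.38  1.  ]
 [-0.69 -0.01]
 [-0.32  0.01]
 [ 0.29 -0.19]
 [ 0.21  2.09]
 [ 0.74 -0.07]
 [ 0.5  -0.1 ]
 [ 0.31 -0.26]
 [-0.2   0.06]
 [-0.    0.03]
 [-0.26 -0.13]
 [-0.6  -0.03]
 [ 0.22  0.16]
 [-0.05 -0.24]]
turn [ 0.0001 -0.004   0.0006] shift after turn [-35.7  -0.5 -89.2] tool axes(cols)
 [[-0.972  0.    -0.235]
 [ 0.235  0.    -0.972]
 [ 0.    -1.    -0.   ]]
joints [-0.41   0.109  1.751 -0.     1.282  1.402] t 5.7333 pos [429.2 -59.8 231.5] F [-0.1  0.3 -1.7] grip 25.1
```

```bash
python3 -m handwheel '[{"grip":15,"tx":-9,"ty":0,"tz":-5,"wx":0,"wy":-0.004,"wz":0},{"grip":15,"tx":-9,"ty":0,"tz":-5,"wx":0,"wy":0,"wz":0},{"grip":15,"tx":-9,"ty":5,"tz":-5,"wx":0,"wy":0,"wz":0},{"grip":15,"tx":-8.7,"ty":15,"tz":-4,"wx":0,"wy":0,"wz":0},{"grip":15,"tx":0,"ty":20,"tz":0,"wx":0,"wy":0,"wz":0},{"grip":15,"tx":0,"ty":20,"tz":0,"wx":0,"wy":0,"wz":0},{"grip":15,"tx":0,"ty":15,"tz":0,"wx":0,"wy":0,"wz":0},{"grip":15,"tx":0,"ty":10,"tz":0,"wx":0,"wy":0,"wz":0},{"grip":15,"tx":0,"ty":5,"tz":0,"wx":0,"wy":0,"wz":0},{"grip":15,"tx":0,"ty":0,"tz":0,"wx":0,"wy":0,"wz":0}]'
python3 - <<'E'
from h import *
import cv2
for n in ("top","scene","wrist"):
    c=eyes.capture(n); cv2.imwrite(f"pics/{n}7.png",c["pixels"][:,:,::-1])
plan([468.4,-49.6,140],-0.2374); print(sense()["wrist_torque"])
E
```

```text
time_s: 6.57
eef_pos: [468.6, -48.9, 140.9]
ee_rot: [-0.084, 0.083, 0.702, -0.702]
force: [-0.4, -0.7, -2.0]
grip_width: 0.291
turn [-0.0001  0.0013 -0.0014] shift after turn [0.6 2.5 0.5] tool axes(cols)
 [[-0.972  0.    -0.235]
 [ 0.235  0.    -0.972]
 [ 0.    -1.    -0.   ]]
joints [-0.354  0.291  1.777  0.     1.072  1.453] t 6.7167 pos [469.1 -49.2 142.5] F [ 0.7 -0.5 -2.1] grip 24.8
[-0.00741785  0.01094711  0.01364025]
```

View pics/wrist7.png

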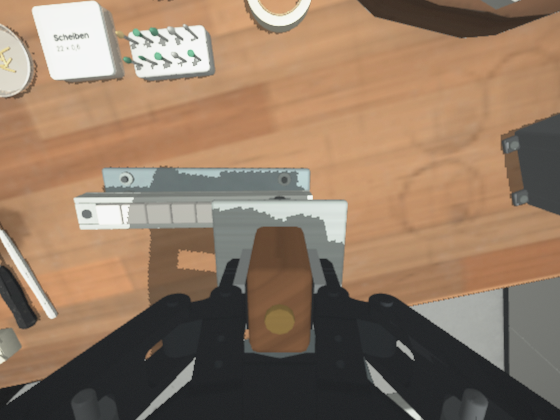

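View pics/scene7.png

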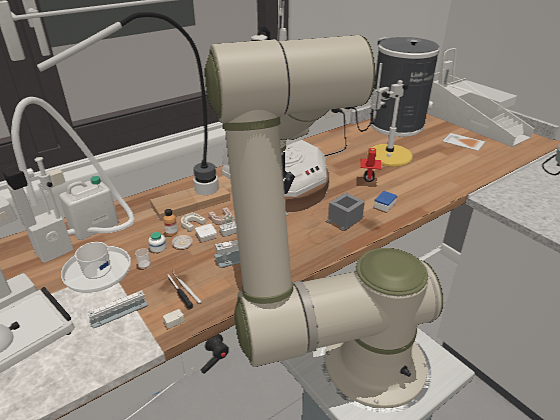

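```bash
python3 - <<'E'
from h import *
import cv2
c=eyes.capture("wrist"); im=c["pixels"][:,:,::-1].copy()
cv2.imwrite("pics/w8c.png",cv2.resize(im[155:245,65:225],None,fx=5,fy=5,interpolation=cv2.INTER_CUBIC))
x,y,yaw,h,sl=484.9,18.45,-.2374,6.4,.036
for a in [(0,89),(14,98),(-14,98),(8.5,80),(-8.5,80),(8.5,20),(-8.5,20)]:
    w=[x+np.cos(yaw)*a[0]-np.sin(yaw)*a[1],y+np.sin(yaw)*a[0]+np.cos(yaw)*a[1],45+h+sl*a[1]]
    p=proj(c,w); print(a,((p[0]-65)*5).round(),((p[1]-155)*5).round(), "h+3:",((proj(c,np.add(w,[0,0,3]))-[65,155])*5).round())
plan([468.4,-49.6,140],-0.2374)
E
```

```text
(0, 89) 110.0 293.0 h+3: [ 99. 299.]
(14, 98) 37.0 212.0 h+3: [ 24. 217.]
(-14, 98) 72.0 373.0 h+3: [ 60. 380.]
(8.5, 80) 157.0 243.0 h+3: [146. 249.]
(-8.5, 80) 175.0 341.0 h+3: [165. 347.]
(8.5, 20) 528.0 240.0 h+3: [521. 245.]
(-8.5, 20) 539.0 337.0 h+3: [533. 343.]
turn [-0.0002  0.0013 -0.0015] shift after turn [0.5 2.5 0.5] tool axes(cols)
 [[-0.972  0.    -0.235]
 [ 0.235  0.    -0.972]
 [ 0.    -1.    -0.   ]]
joints [-0.354  0.291  1.777  0.     1.072  1.453] t 6.7667 pos [469.  -49.2 142.5] F [-0.4 -0.2 -2.8] grip 25.0
```

View pics/w8c.png

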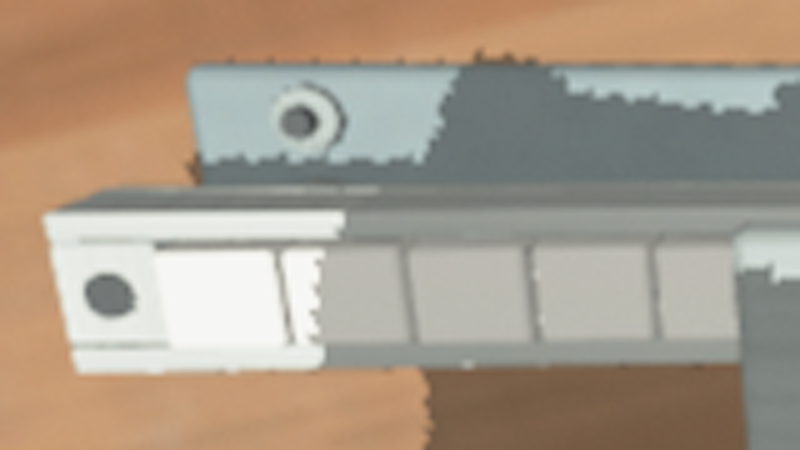

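```bash
python3 -m handwheel '[{"grip":15,"tx":0.5,"ty":1.5,"tz":0.5,"wx":0,"wy":0,"wz":0},{"grip":15,"tx":0,"ty":1.5,"tz":0,"wx":0,"wy":0,"wz":0},{"grip":15,"tx":0,"ty":1,"tz":0,"wx":0,"wy":0,"wz":0},{"grip":15,"tx":0,"ty":0,"tz":0,"wx":0,"wy":0,"wz":0}]'
python3 -m handwheel '[{"grip":15,"tx":0,"ty":1,"tz":0,"wx":0,"wy":0,"wz":0},{"grip":15,"tx":0,"ty":0,"tz":0,"wx":0,"wy":0,"wz":0}]'
python3 -m handwheel '[{"grip":15,"tx":0,"ty":1,"tz":0,"wx":0,"wy":0,"wz":0},{"grip":15,"tx":0,"ty":0,"tz":0,"wx":0,"wy":0,"wz":0}]'
```

```text
time_s: 7.1
eef_pos: [467.8, -49.5, 137.7]
ee_rot: [-0.083, 0.083, 0.702, -0.702]
force: [0.7, 0.6, -2.7]
grip_width: 0.293
time_s: 7.27
eef_pos: [467.8, -49.5, 136.7]
ee_rot: [-0.083, 0.083, 0.702, -0.702]
force: [0.4, 0.7, -3.1]
grip_width: 0.296
time_s: 7.43
eef_pos: [467.8, -49.5, 135.7]
ee_rot: [-0.083, 0.083, 0.702, -0.702]
force: [0.2, 0.3, -2.7]
grip_width: 0.297
```

```bash
for i in 1; do python3 -m handwheel '[{"grip":15,"tx":0,"ty":0.8,"tz":0,"wx":0,"wy":0,"wz":0},{"grip":15,"tx":0,"ty":0,"tz":0,"wx":0,"wy":0,"wz":0}]'; done
python3 -m handwheel '[{"grip":15,"tx":0,"ty":0.8,"tz":0,"wx":0,"wy":0,"wz":0},{"grip":15,"tx":0,"ty":0,"tz":0,"wx":0,"wy":0,"wz":0}]'
```

```text
time_s: 7.6
eef_pos: [467.8, -49.5, 134.9]
ee_rot: [-0.083, 0.083, 0.702, -0.702]
force: [-0.0, 0.2, -2.4]
grip_width: 0.294
time_s: 7.77
eef_pos: [467.8, -49.5, 134.1]
ee_rot: [-0.083, 0.083, 0.702, -0.702]
force: [0.2, 0.1, -2.9]
grip_width: 0.297
```

```bash
python3 -m handwheel '[{"grip":15,"tx":0,"ty":0.8,"tz":0,"wx":0,"wy":0,"wz":0},{"grip":15,"tx":0,"ty":0,"tz":0,"wx":0,"wy":0,"wz":0}]'
```

```text
time_s: 7.93
eef_pos: [467.8, -49.5, 133.3]
ee_rot: [-0.083, 0.083, 0.702, -0.702]
force: [0.2, -0.9, -1.8]
grip_width: 0.293
```

```bash
python3 -m handwheel '[{"grip":15,"tx":0,"ty":0.7,"tz":0,"wx":0,"wy":0,"wz":0},{"grip":15,"tx":0,"ty":0,"tz":0,"wx":0,"wy":0,"wz":0}]'
```

```text
time_s: 8.1
eef_pos: [467.8, -49.5, 132.6]
ee_rot: [-0.083, 0.083, 0.702, -0.702]
force: [0.5, -0.2, -2.0]
grip_width: 0.293
```

```bash
python3 -m handwheel '[{"grip":15,"tx":0,"ty":0.7,"tz":0,"wx":0,"wy":0,"wz":0},{"grip":15,"tx":0,"ty":0,"tz":0,"wx":0,"wy":0,"wz":0}]'
```

```text
time_s: 8.27
eef_pos: [467.8, -49.5, 131.9]
ee_rot: [-0.083, 0.083, 0.702, -0.702]
force: [-0.1, -0.1, -2.7]
grip_width: 0.293
```

```bash
python3 -m handwheel '[{"grip":15,"tx":0,"ty":0.7,"tz":0,"wx":0,"wy":0,"wz":0},{"grip":15,"tx":0,"ty":0,"tz":0,"wx":0,"wy":0,"wz":0}]'
```

```text
time_s: 8.43
eef_pos: [467.8, -49.5, 131.2]
ee_rot: [-0.083, 0.083, 0.702, -0.702]
force: [-0.1, -0.0, -2.6]
grip_width: 0.291
```

```bash
python3 -m handwheel '[{"grip":15,"tx":0,"ty":0.7,"tz":0,"wx":0,"wy":0,"wz":0},{"grip":15,"tx":0,"ty":0,"tz":0,"wx":0,"wy":0,"wz":0}]'
```

```text
time_s: 8.6
eef_pos: [467.8, -49.5, 130.5]
ee_rot: [-0.083, 0.083, 0.702, -0.702]
force: [0.3, 0.1, -2.0]
grip_width: 0.292
```

```bash
python3 -m handwheel '[{"grip":15,"tx":0,"ty":0.8,"tz":0,"wx":0,"wy":0,"wz":0},{"grip":15,"tx":0,"ty":0,"tz":0,"wx":0,"wy":0,"wz":0}]'
```

```text
time_s: 8.77
eef_pos: [467.9, -49.6, 129.9]
ee_rot: [0.083, -0.083, -0.702, 0.702]
force: [-0.0, -0.8, -0.5]
grip_width: 0.295
```

```bash
python3 -m handwheel '[{"grip":15,"tx":0,"ty":0.8,"tz":0,"wx":0,"wy":0,"wz":0},{"grip":15,"tx":0,"ty":0,"tz":0,"wx":0,"wy":0,"wz":0}]'
```

```text
time_s: 8.93
eef_pos: [468.0, -49.6, 129.3]
ee_rot: [0.083, -0.084, -0.702, 0.702]
force: [-2.0, 0.6, 3.8]
grip_width: 0.295
```

```bash
python3 -m handwheel '[{"grip":15,"tx":0,"ty":0.8,"tz":0,"wx":0,"wy":0,"wz":0},{"grip":15,"tx":0,"ty":0,"tz":0,"wx":0,"wy":0,"wz":0}]'
```

```text
time_s: 9.1
eef_pos: [468.1, -49.7, 128.6]
ee_rot: [0.083, -0.084, -0.702, 0.702]
force: [-1.3, -0.2, 5.1]
grip_width: 0.298
```

```bash
python3 -m handwheel '[{"grip":15,"tx":0,"ty":0.8,"tz":0,"wx":0,"wy":0,"wz":0},{"grip":15,"tx":0,"ty":0,"tz":0,"wx":0,"wy":0,"wz":0}]'
```

```text
time_s: 9.27
eef_pos: [468.1, -49.7, 127.9]
ee_rot: [0.083, -0.084, -0.702, 0.702]
force: [-1.4, -0.6, 6.0]
grip_width: 0.294
```

```bash
python3 -m handwheel '[{"grip":15,"tx":0,"ty":0.8,"tz":0,"wx":0,"wy":0,"wz":0},{"grip":15,"tx":0,"ty":0,"tz":0,"wx":0,"wy":0,"wz":0}]'
```

```text
time_s: 9.43
eef_pos: [468.1, -49.6, 127.1]
ee_rot: [0.083, -0.084, -0.702, 0.702]
force: [-1.5, -0.7, 6.1]
grip_width: 0.293
```

```bash
python3 -m handwheel '[{"grip":15,"tx":0,"ty":0.8,"tz":0,"wx":0,"wy":0,"wz":0},{"grip":15,"tx":0,"ty":0,"tz":0,"wx":0,"wy":0,"wz":0}]'
```

```text
time_s: 9.6
eef_pos: [468.2, -49.7, 126.4]
ee_rot: [0.083, -0.084, -0.702, 0.702]
force: [-1.2, -0.4, 7.6]
grip_width: 0.292
```

```bash
python3 -m handwheel '[{"grip":15,"tx":0,"ty":0.6,"tz":0,"wx":0,"wy":0,"wz":0},{"grip":15,"tx":0,"ty":0,"tz":0,"wx":0,"wy":0,"wz":0}]'
```

```text
time_s: 9.77
eef_pos: [468.2, -49.8, 126.0]
ee_rot: [0.083, -0.084, -0.702, 0.703]
force: [-2.2, -0.8, 9.7]
grip_width: 0.293
```

```bash
python3 -m handwheel '[{"grip":15,"tx":0,"ty":0.6,"tz":0,"wx":0,"wy":0,"wz":0},{"grip":15,"tx":0,"ty":0,"tz":0,"wx":0,"wy":0,"wz":0}]'
```

```text
time_s: 9.93
eef_pos: [468.3, -50.0, 125.5]
ee_rot: [0.083, -0.084, -0.702, 0.703]
force: [-1.9, -2.0, 10.4]
grip_width: 0.295
```

```bash
python3 -m handwheel '[{"grip":15,"tx":0,"ty":0.4,"tz":0,"wx":0,"wy":0,"wz":0},{"grip":15,"tx":0,"ty":0,"tz":0,"wx":0,"wy":0,"wz":0}]'
```

```text
time_s: 10.1
eef_pos: [468.3, -50.1, 125.2]
ee_rot: [0.083, -0.084, -0.702, 0.703]
force: [-2.8, -2.1, 11.1]
grip_width: 0.294
```

```bash
python3 -m handwheel '[{"grip":15,"tx":0,"ty":0.4,"tz":0,"wx":0,"wy":0,"wz":0},{"grip":15,"tx":0,"ty":0,"tz":0,"wx":0,"wy":0,"wz":0}]'
python3 - <<'E'
from h import *
import cv2
for i in range(4):
    c=eyes.capture("wrist"); s=sense(); print(s["eef_pos"].round(2),s["force"].round(2),s["wrist_torque"].round(3),s["grip_width"])
cv2.imwrite("pics/w9.png",c["pixels"][:,:,::-1])
E
```

```text
time_s: 10.27
eef_pos: [468.3, -50.2, 125.0]
ee_rot: [0.083, -0.084, -0.702, 0.703]
force: [-2.4, -2.8, 11.9]
grip_width: 0.293
[468.35 -50.25 124.99] [-3.26 -2.47 11.33] [-0.618  0.777  0.021] 0.2950002504116702
[468.35 -50.26 125.  ] [-3.62 -3.05 11.21] [-0.609  0.826 -0.018] 0.2948803275526183
[468.34 -50.24 124.98] [-2.68 -3.27 11.33] [-0.675  0.827  0.001] 0.2944338186857712
[468.33 -50.24 124.98] [-2.68 -3.11 11.77] [-0.649  0.802  0.047] 0.29457372240319846
```

View pics/w9.png

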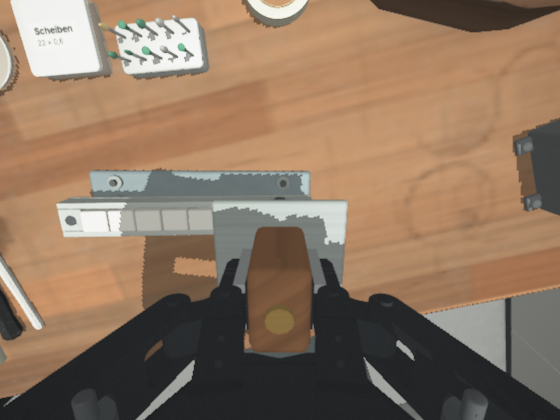

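```bash
python3 -m handwheel '[{"grip":15,"tx":0,"ty":0,"tz":2,"wx":0,"wy":0,"wz":0},{"grip":15,"tx":0,"ty":0,"tz":2,"wx":0,"wy":0,"wz":0},{"grip":15,"tx":0,"ty":0,"tz":0,"wx":0,"wy":0,"wz":0}]'
```

```text
time_s: 10.72
eef_pos: [467.2, -53.8, 124.4]
ee_rot: [0.083, -0.084, -0.702, 0.702]
force: [-1.4, -0.2, 6.1]
grip_width: 0.297
```

```bash
python3 -m handwheel '[{"grip":15,"tx":0,"ty":0.3,"tz":2,"wx":0,"wy":0,"wz":0},{"grip":15,"tx":0,"ty":0,"tz":0,"wx":0,"wy":0,"wz":0}]'
```

```text
time_s: 10.88
eef_pos: [466.7, -55.7, 124.1]
ee_rot: [0.083, -0.084, -0.702, 0.702]
force: [-1.5, -1.2, 7.0]
grip_width: 0.293
```

```bash
python3 -m handwheel '[{"grip":15,"tx":0,"ty":0.5,"tz":0,"wx":0,"wy":0,"wz":0},{"grip":15,"tx":0,"ty":0,"tz":0,"wx":0,"wy":0,"wz":0}]'
```

```text
time_s: 11.05
eef_pos: [466.8, -55.6, 123.8]
ee_rot: [0.083, -0.084, -0.702, 0.702]
force: [-2.2, -0.1, 9.0]
grip_width: 0.292
```

```bash
python3 -m handwheel '[{"grip":15,"tx":0,"ty":0.4,"tz":0,"wx":0,"wy":0,"wz":0},{"grip":15,"tx":0,"ty":0,"tz":0,"wx":0,"wy":0,"wz":0}]'
```

```text
time_s: 11.22
eef_pos: [466.9, -55.7, 123.5]
ee_rot: [0.083, -0.084, -0.702, 0.702]
force: [-2.2, -1.2, 9.8]
grip_width: 0.299
```

```bash
python3 -m handwheel '[{"grip":15,"tx":0,"ty":0.5,"tz":0,"wx":0,"wy":0,"wz":0},{"grip":15,"tx":0,"ty":0,"tz":0,"wx":0,"wy":0,"wz":0}]'
```

```text
time_s: 11.38
eef_pos: [467.0, -55.7, 123.2]
ee_rot: [0.083, -0.084, -0.702, 0.703]
force: [-2.7, -1.0, 11.9]
grip_width: 0.293
```

```bash
python3 -m handwheel '[{"grip":15,"tx":0,"ty":0.2,"tz":0,"wx":0,"wy":0,"wz":0},{"grip":15,"tx":0,"ty":0,"tz":0,"wx":0,"wy":0,"wz":0}]'
```

```text
time_s: 11.55
eef_pos: [467.0, -55.7, 123.1]
ee_rot: [0.083, -0.084, -0.702, 0.703]
force: [-3.1, -1.1, 11.6]
grip_width: 0.293
```

```bash
python3 -m handwheel '[{"grip":15,"tx":0,"ty":-0.08,"tz":-2,"wx":0,"wy":0,"wz":0},{"grip":15,"tx":0,"ty":-0.08,"tz":-2,"wx":0,"wy":0,"wz":0},{"grip":15,"tx":0,"ty":-0.08,"tz":-2,"wx":0,"wy":0,"wz":0},{"grip":15,"tx":0,"ty":-0.08,"tz":-2,"wx":0,"wy":0,"wz":0}]'
```

```text
time_s: 11.88
eef_pos: [468.8, -48.9, 123.6]
ee_rot: [0.082, -0.084, -0.701, 0.703]
force: [-4.9, -6.2, 13.0]
grip_width: 0.296
```

```bash
python3 -m handwheel '[{"grip":15,"tx":0,"ty":-0.08,"tz":-2,"wx":0,"wy":0,"wz":0},{"grip":15,"tx":0,"ty":-0.08,"tz":-2,"wx":0,"wy":0,"wz":0}]'
```

```text
time_s: 12.05
eef_pos: [469.8, -44.7, 123.8]
ee_rot: [0.082, -0.084, -0.701, 0.703]
force: [-3.9, -3.5, 13.5]
grip_width: 0.292
```

```bash
python3 -m handwheel '[{"grip":15,"tx":0,"ty":-0.08,"tz":-2,"wx":0,"wy":0,"wz":0},{"grip":15,"tx":0,"ty":-0.08,"tz":-2,"wx":0,"wy":0,"wz":0}]'
```

```text
time_s: 12.22
eef_pos: [470.9, -40.3, 124.0]
ee_rot: [0.082, -0.084, -0.702, 0.703]
force: [-3.0, -1.0, 13.2]
grip_width: 0.292
```

```bash
python3 -m handwheel '[{"grip":15,"tx":0,"ty":-0.08,"tz":-2,"wx":0,"wy":0,"wz":0},{"grip":15,"tx":0,"ty":-0.08,"tz":-2,"wx":0,"wy":0,"wz":0},{"grip":15,"tx":0,"ty":-0.08,"tz":-2,"wx":0,"wy":0,"wz":0}]'
```

```text
time_s: 12.47
eef_pos: [472.3, -34.3, 124.3]
ee_rot: [0.082, -0.084, -0.702, 0.703]
force: [-4.3, -1.7, 14.5]
grip_width: 0.292
```

```bash
python3 -m handwheel '[{"grip":15,"tx":0,"ty":-0.08,"tz":-2,"wx":0,"wy":0,"wz":0},{"grip":15,"tx":0,"ty":-0.08,"tz":-2,"wx":0,"wy":0,"wz":0},{"grip":15,"tx":0,"ty":-0.08,"tz":-2,"wx":0,"wy":0,"wz":0}]'
```

```text
time_s: 12.72
eef_pos: [473.6, -29.5, 124.7]
ee_rot: [0.082, -0.084, -0.701, 0.703]
force: [-5.9, -6.0, 16.2]
grip_width: 0.294
```

```bash
python3 -m handwheel '[{"grip":15,"tx":0,"ty":-0.08,"tz":-2,"wx":0,"wy":0,"wz":0},{"grip":15,"tx":0,"ty":-0.08,"tz":-2,"wx":0,"wy":0,"wz":0},{"grip":15,"tx":0,"ty":-0.08,"tz":-2,"wx":0,"wy":0,"wz":0}]'
```

```text
time_s: 12.97
eef_pos: [475.2, -23.1, 124.9]
ee_rot: [0.082, -0.084, -0.701, 0.703]
force: [-3.7, -2.1, 16.0]
grip_width: 0.297
```

```bash
python3 -m handwheel '[{"grip":15,"tx":0,"ty":-0.4,"tz":-1.5,"wx":0,"wy":0,"wz":0},{"grip":15,"tx":0,"ty":-0.2,"tz":-2,"wx":0,"wy":0,"wz":0},{"grip":15,"tx":0,"ty":-0.12,"tz":-2,"wx":0,"wy":0,"wz":0}]'
```

```text
time_s: 13.22
eef_pos: [476.6, -17.3, 125.5]
ee_rot: [0.082, -0.084, -0.702, 0.703]
force: [-3.0, -1.5, 14.4]
grip_width: 0.297
```

```bash
python3 -m handwheel '[{"grip":15,"tx":0,"ty":-0.12,"tz":-2,"wx":0,"wy":0,"wz":0},{"grip":15,"tx":0,"ty":-0.12,"tz":-2,"wx":0,"wy":0,"wz":0},{"grip":15,"tx":0,"ty":-0.12,"tz":-2,"wx":0,"wy":0,"wz":0}]'
```

```text
time_s: 13.47
eef_pos: [477.9, -12.0, 125.9]
ee_rot: [0.082, -0.084, -0.701, 0.703]
force: [-3.6, -7.9, 15.6]
grip_width: 0.295
```

```bash
python3 -m handwheel '[{"grip":15,"tx":0,"ty":-0.12,"tz":-2,"wx":0,"wy":0,"wz":0},{"grip":15,"tx":0,"ty":-0.12,"tz":-2,"wx":0,"wy":0,"wz":0},{"grip":15,"tx":0,"ty":-0.12,"tz":-2,"wx":0,"wy":0,"wz":0}]'
```

```text
time_s: 13.72
eef_pos: [479.3, -6.3, 126.3]
ee_rot: [0.082, -0.084, -0.701, 0.703]
force: [-3.4, -4.7, 14.8]
grip_width: 0.294
```

```bash
python3 -m handwheel '[{"grip":15,"tx":0,"ty":-0.35,"tz":-2,"wx":0,"wy":0,"wz":0},{"grip":15,"tx":0,"ty":-0.2,"tz":-2,"wx":0,"wy":0,"wz":0},{"grip":15,"tx":0,"ty":-0.12,"tz":-2,"wx":0,"wy":0,"wz":0}]'
```

```text
time_s: 13.97
eef_pos: [480.7, 0.1, 126.8]
ee_rot: [0.082, -0.084, -0.702, 0.703]
force: [-2.9, -1.5, 13.4]
grip_width: 0.296
```

```bash
python3 -m handwheel '[{"grip":15,"tx":0,"ty":-0.12,"tz":-2,"wx":0,"wy":0,"wz":0},{"grip":15,"tx":0,"ty":-0.12,"tz":-2,"wx":0,"wy":0,"wz":0},{"grip":15,"tx":0,"ty":-0.12,"tz":-2,"wx":0,"wy":0,"wz":0}]'
```

```text
time_s: 14.22
eef_pos: [482.2, 6.1, 127.2]
ee_rot: [0.082, -0.084, -0.702, 0.702]
force: [-1.9, -1.2, 13.6]
grip_width: 0.294
```

```bash
python3 -m handwheel '[{"grip":15,"tx":0,"ty":-0.12,"tz":-2,"wx":0,"wy":0,"wz":0},{"grip":15,"tx":0,"ty":-0.12,"tz":-2,"wx":0,"wy":0,"wz":0},{"grip":15,"tx":0,"ty":-0.12,"tz":-2,"wx":0,"wy":0,"wz":0}]'
python3 - <<'E'
from h import *
plan([484.9,18.4,130],-0.2374)
E
```

```text
time_s: 14.47
eef_pos: [483.4, 11.1, 127.5]
ee_rot: [0.082, -0.084, -0.701, 0.703]
force: [-2.5, -5.3, 13.3]
grip_width: 0.293
turn [-0.0025  0.0018 -0.0028] shift after turn [ 0.2 -2.5 -7.4] tool axes(cols)
 [[-0.972  0.    -0.235]
 [ 0.235  0.    -0.972]
 [ 0.    -1.    -0.   ]]
joints [-0.219  0.335  1.761 -0.003  1.043  1.589] t 14.4667 pos [483.4  11.1 127.5] F [-2.5 -5.3 13.3] grip 25.0
```

```bash
python3 -m handwheel '[{"grip":15,"tx":0,"ty":-0.15,"tz":-2,"wx":0,"wy":0,"wz":0},{"grip":15,"tx":0,"ty":-0.14,"tz":-2,"wx":0,"wy":0,"wz":0},{"grip":15,"tx":0,"ty":-0.13,"tz":-2,"wx":0,"wy":0,"wz":0},{"grip":15,"tx":0,"ty":-0.13,"tz":-2,"wx":0,"wy":0,"wz":0}]'
```

```text
time_s: 14.8
eef_pos: [485.4, 19.7, 128.0]
ee_rot: [0.082, -0.084, -0.702, 0.702]
force: [-1.8, -0.4, 11.6]
grip_width: 0.294
```

```bash
python3 -m handwheel '[{"grip":15,"tx":0,"ty":-0.13,"tz":-2,"wx":0,"wy":0,"wz":0},{"grip":15,"tx":0,"ty":-0.13,"tz":-2,"wx":0,"wy":0,"wz":0},{"grip":15,"tx":0,"ty":-0.13,"tz":-2,"wx":0,"wy":0,"wz":0},{"grip":15,"tx":0,"ty":-0.13,"tz":-2,"wx":0,"wy":0,"wz":0}]'
```

```text
time_s: 15.13
eef_pos: [487.2, 27.1, 128.5]
ee_rot: [0.082, -0.084, -0.702, 0.703]
force: [-4.1, -6.8, 12.0]
grip_width: 0.297
```

```bash
python3 -m handwheel '[{"grip":15,"tx":0,"ty":-0.13,"tz":-2,"wx":0,"wy":0,"wz":0},{"grip":15,"tx":0,"ty":-0.13,"tz":-2,"wx":0,"wy":0,"wz":0},{"grip":15,"tx":0,"ty":-0.13,"tz":-2,"wx":0,"wy":0,"wz":0},{"grip":15,"tx":0,"ty":-0.13,"tz":-2,"wx":0,"wy":0,"wz":0}]'
```

```text
time_s: 15.47
eef_pos: [489.1, 34.9, 129.0]
ee_rot: [0.082, -0.084, -0.702, 0.703]
force: [-2.6, -3.4, 11.5]
grip_width: 0.293
```

```bash
python3 -m handwheel '[{"grip":15,"tx":0,"ty":-0.1,"tz":-2,"wx":0,"wy":0,"wz":0},{"grip":15,"tx":0,"ty":-0.1,"tz":-2,"wx":0,"wy":0,"wz":0},{"grip":15,"tx":0,"ty":-0.12,"tz":-2,"wx":0,"wy":0,"wz":0},{"grip":15,"tx":0,"ty":-0.12,"tz":-2,"wx":0,"wy":0,"wz":0}]'
```

```text
time_s: 15.8
eef_pos: [491.0, 43.2, 129.4]
ee_rot: [0.082, -0.084, -0.702, 0.702]
force: [-0.9, -1.2, 11.1]
grip_width: 0.295
```

```bash
python3 -m handwheel '[{"grip":15,"tx":0,"ty":-0.12,"tz":-2,"wx":0,"wy":0,"wz":0},{"grip":15,"tx":0,"ty":-0.12,"tz":-2,"wx":0,"wy":0,"wz":0},{"grip":15,"tx":0,"ty":-0.12,"tz":-2,"wx":0,"wy":0,"wz":0},{"grip":15,"tx":0,"ty":-0.12,"tz":-2,"wx":0,"wy":0,"wz":0}]'
```

```text
time_s: 16.13
eef_pos: [492.7, 50.1, 129.7]
ee_rot: [0.082, -0.084, -0.701, 0.703]
force: [-1.4, -6.2, 10.2]
grip_width: 0.295
```

```bash
python3 -m handwheel '[{"grip":15,"tx":0,"ty":-0.13,"tz":-2,"wx":0,"wy":0,"wz":0},{"grip":15,"tx":0,"ty":-0.13,"tz":-2,"wx":0,"wy":0,"wz":0},{"grip":15,"tx":0,"ty":-0.13,"tz":-2,"wx":0,"wy":0,"wz":0},{"grip":15,"tx":0,"ty":-0.13,"tz":-2,"wx":0,"wy":0,"wz":0}]'
```

```text
time_s: 16.47
eef_pos: [494.7, 58.7, 130.2]
ee_rot: [0.082, -0.084, -0.702, 0.702]
force: [-1.6, -0.8, 8.9]
grip_width: 0.297
```

```bash
python3 -m handwheel '[{"grip":15,"tx":0,"ty":0.2,"tz":-2,"wx":0,"wy":0,"wz":0},{"grip":15,"tx":0,"ty":0.2,"tz":-2,"wx":0,"wy":0,"wz":0},{"grip":15,"tx":0,"ty":0,"tz":-2,"wx":0,"wy":0,"wz":0},{"grip":15,"tx":0,"ty":-0.1,"tz":-2,"wx":0,"wy":0,"wz":0}]'
```

```text
time_s: 16.8
eef_pos: [496.6, 66.2, 130.1]
ee_rot: [0.082, -0.084, -0.702, 0.703]
force: [-3.0, -5.6, 11.4]
grip_width: 0.293
```

```bash
python3 -m handwheel '[{"grip":15,"tx":0,"ty":-0.1,"tz":-2,"wx":0,"wy":0,"wz":0},{"grip":15,"tx":0,"ty":-0.1,"tz":-2,"wx":0,"wy":0,"wz":0},{"grip":15,"tx":0,"ty":-0.1,"tz":-2,"wx":0,"wy":0,"wz":0},{"grip":15,"tx":0,"ty":-0.1,"tz":-2,"wx":0,"wy":0,"wz":0}]'
```

```text
time_s: 17.13
eef_pos: [498.5, 73.8, 130.5]
ee_rot: [0.082, -0.084, -0.702, 0.703]
force: [-1.6, -2.2, 10.9]
grip_width: 0.297
```

```bash
python3 -m handwheel '[{"grip":15,"tx":0,"ty":-0.1,"tz":-2,"wx":0,"wy":0,"wz":0},{"grip":15,"tx":0,"ty":-0.1,"tz":-2,"wx":0,"wy":0,"wz":0},{"grip":15,"tx":0,"ty":-0.1,"tz":-2,"wx":0,"wy":0,"wz":0},{"grip":15,"tx":0,"ty":-0.1,"tz":-2,"wx":0,"wy":0,"wz":0}]'
python3 - <<'E'
from h import *
plan([484.9,18.4,130],-0.2374)
E
```

```text
time_s: 17.47
eef_pos: [500.4, 82.2, 130.9]
ee_rot: [0.082, -0.084, -0.702, 0.702]
force: [-1.3, -1.1, 11.7]
grip_width: 0.294
turn [ 0.0003  0.0012 -0.0029] shift after turn [ 0.1  0.9 65.6] tool axes(cols)
 [[-0.972  0.    -0.235]
 [ 0.235  0.    -0.972]
 [ 0.    -1.    -0.   ]]
joints [-0.069  0.377  1.689 -0.     1.073  1.739] t 17.4667 pos [500.4  82.2 130.9] F [-1.3 -1.1 11.7] grip 25.1
```

```bash
python3 -m handwheel '[{"grip":15,"tx":0,"ty":-0.05,"tz":-2,"wx":0,"wy":0,"wz":0},{"grip":15,"tx":0,"ty":-0.05,"tz":-2,"wx":0,"wy":0,"wz":0},{"grip":15,"tx":0,"ty":-0.1,"tz":-2,"wx":0,"wy":0,"wz":0},{"grip":15,"tx":0,"ty":-0.1,"tz":-2,"wx":0,"wy":0,"wz":0},{"grip":15,"tx":0,"ty":-0.1,"tz":-2,"wx":0,"wy":0,"wz":0},{"grip":15,"tx":0,"ty":0,"tz":0,"wx":0,"wy":0,"wz":0}]'
```

```text
time_s: 17.97
eef_pos: [502.8, 92.2, 131.3]
ee_rot: [-0.082, 0.084, 0.702, -0.702]
force: [-0.8, -0.1, 10.3]
grip_width: 0.295
```

```bash
python3 - <<'E'
from h import *
import cv2
c=eyes.capture("wrist"); cv2.imwrite("pics/w10.png",c["pixels"][:,:,::-1])
c=eyes.capture("scene"); cv2.imwrite("pics/s10.png",cv2.resize(c["pixels"][200:300,180:320,::-1],None,fx=5,fy=5,interpolation=cv2.INTER_CUBIC))
plan([484.9,18.4,130],-0.2374)
E
```

```text
turn [ 0.0008  0.0013 -0.003 ] shift after turn [ 0.1  1.3 75.8] tool axes(cols)
 [[-0.972  0.    -0.235]
 [ 0.235  0.    -0.972]
 [ 0.    -1.    -0.   ]]
joints [-0.048  0.384  1.677  0.     1.078  1.758] t 18.0667 pos [502.8  92.1 131.3] F [-0.1  0.9 10.9] grip 25.0
```

View pics/w10.png

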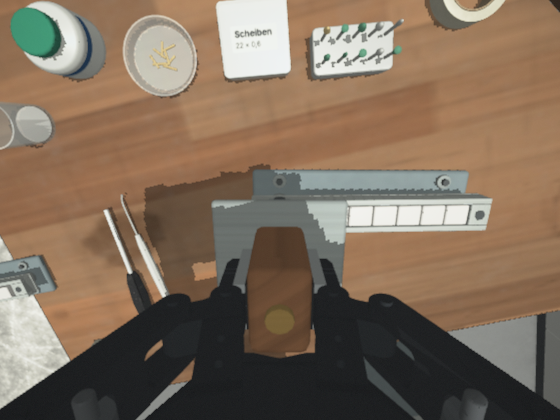

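View pics/s10.png

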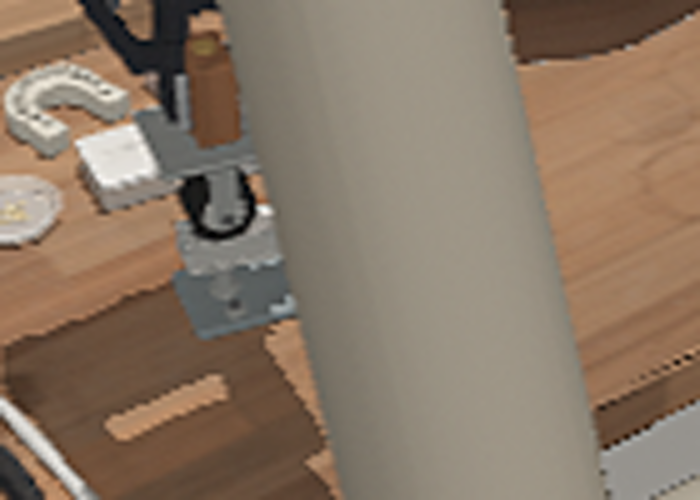

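```bash
python3 -m handwheel '[{"grip":15,"tx":0,"ty":0.6,"tz":0,"wx":0,"wy":0,"wz":0},{"grip":15,"tx":0,"ty":0.15,"tz":3,"wx":0,"wy":0,"wz":0},{"grip":15,"tx":0,"ty":0.15,"tz":3,"wx":0,"wy":0,"wz":0},{"grip":15,"tx":0,"ty":0.15,"tz":3,"wx":0,"wy":0,"wz":0}]'
```

```text
time_s: 18.4
eef_pos: [500.8, 83.2, 130.5]
ee_rot: [-0.082, 0.085, 0.702, -0.702]
force: [-2.2, 0.0, 12.7]
grip_width: 0.294
```

```bash
python3 -m handwheel '[{"grip":15,"tx":0,"ty":0.15,"tz":3,"wx":0,"wy":0,"wz":0},{"grip":15,"tx":0,"ty":0.15,"tz":3,"wx":0,"wy":0,"wz":0},{"grip":15,"tx":0,"ty":0.15,"tz":3,"wx":0,"wy":0,"wz":0}]'
```

```text
time_s: 18.65
eef_pos: [498.7, 74.4, 130.1]
ee_rot: [-0.082, 0.085, 0.702, -0.702]
force: [-1.5, 0.4, 13.4]
grip_width: 0.291
```

```bash
python3 -m handwheel '[{"grip":15,"tx":0,"ty":0.15,"tz":3,"wx":0,"wy":0,"wz":0},{"grip":15,"tx":0,"ty":0.15,"tz":3,"wx":0,"wy":0,"wz":0},{"grip":15,"tx":0,"ty":0.15,"tz":3,"wx":0,"wy":0,"wz":0}]'
```

```text
time_s: 18.9
eef_pos: [496.6, 65.6, 129.7]
ee_rot: [-0.082, 0.085, 0.702, -0.702]
force: [-0.9, -0.1, 13.5]
grip_width: 0.297
```

```bash
python3 -m handwheel '[{"grip":15,"tx":0,"ty":0.15,"tz":3,"wx":0,"wy":0,"wz":0},{"grip":15,"tx":0,"ty":0.15,"tz":3,"wx":0,"wy":0,"wz":0},{"grip":15,"tx":0,"ty":0.15,"tz":3,"wx":0,"wy":0,"wz":0},{"grip":15,"tx":0,"ty":0.15,"tz":3,"wx":0,"wy":0,"wz":0}]'
```

```text
time_s: 19.23
eef_pos: [493.8, 53.9, 129.2]
ee_rot: [-0.082, 0.085, 0.702, -0.702]
force: [-1.8, 0.2, 15.7]
grip_width: 0.294
```

```bash
python3 -m handwheel '[{"grip":15,"tx":0,"ty":0.15,"tz":3,"wx":0,"wy":0,"wz":0},{"grip":15,"tx":0,"ty":0.15,"tz":3,"wx":0,"wy":0,"wz":0},{"grip":15,"tx":0,"ty":0.15,"tz":3,"wx":0,"wy":0,"wz":0},{"grip":15,"tx":0,"ty":0.15,"tz":3,"wx":0,"wy":0,"wz":0}]'
```

```text
time_s: 19.57
eef_pos: [491.0, 42.2, 128.6]
ee_rot: [-0.082, 0.085, 0.702, -0.702]
force: [-1.9, 0.1, 14.7]
grip_width: 0.296
```

```bash
python3 -m handwheel '[{"grip":15,"tx":0,"ty":0.15,"tz":3,"wx":0,"wy":0,"wz":0},{"grip":15,"tx":0,"ty":0.15,"tz":3,"wx":0,"wy":0,"wz":0},{"grip":15,"tx":0,"ty":0.15,"tz":3,"wx":0,"wy":0,"wz":0},{"grip":15,"tx":0,"ty":0.15,"tz":3,"wx":0,"wy":0,"wz":0}]'
```

```text
time_s: 19.9
eef_pos: [488.2, 30.5, 128.0]
ee_rot: [0.082, -0.085, -0.702, 0.702]
force: [-1.9, 0.7, 15.0]
grip_width: 0.293
```

```bash
python3 -m handwheel '[{"grip":15,"tx":0,"ty":0.15,"tz":3,"wx":0,"wy":0,"wz":0},{"grip":15,"tx":0,"ty":0.15,"tz":3,"wx":0,"wy":0,"wz":0},{"grip":15,"tx":0,"ty":0.15,"tz":3,"wx":0,"wy":0,"wz":0},{"grip":15,"tx":0,"ty":0.15,"tz":3,"wx":0,"wy":0,"wz":0}]'
```

```text
time_s: 20.23
eef_pos: [485.3, 18.8, 127.3]
ee_rot: [0.082, -0.085, -0.702, 0.702]
force: [-1.8, 0.8, 13.9]
grip_width: 0.293
```

Force stays steady at 16–17 N. Continuing back to the far end.

```bash
python3 -m handwheel '[{"grip":15,"tx":0,"ty":0.16,"tz":3,"wx":0,"wy":0,"wz":0},{"grip":15,"tx":0,"ty":0.16,"tz":3,"wx":0,"wy":0,"wz":0},{"grip":15,"tx":0,"ty":0.16,"tz":3,"wx":0,"wy":0,"wz":0},{"grip":15,"tx":0,"ty":0.16,"tz":3,"wx":0,"wy":0,"wz":0}]'
```

```text
time_s: 20.57
eef_pos: [482.5, 7.0, 126.7]
ee_rot: [0.082, -0.085, -0.702, 0.702]
force: [-1.8, -0.1, 14.2]
grip_width: 0.298
```

```bash
python3 -m handwheel '[{"grip":15,"tx":0,"ty":0.16,"tz":3,"wx":0,"wy":0,"wz":0},{"grip":15,"tx":0,"ty":0.16,"tz":3,"wx":0,"wy":0,"wz":0},{"grip":15,"tx":0,"ty":0.16,"tz":3,"wx":0,"wy":0,"wz":0},{"grip":15,"tx":0,"ty":0.16,"tz":3,"wx":0,"wy":0,"wz":0}]'
```

```text
time_s: 20.9
eef_pos: [479.7, -4.6, 126.0]
ee_rot: [0.082, -0.085, -0.702, 0.702]
force: [-1.8, 0.1, 14.4]
grip_width: 0.293
```

```bash
python3 -m handwheel '[{"grip":15,"tx":0,"ty":0.16,"tz":3,"wx":0,"wy":0,"wz":0},{"grip":15,"tx":0,"ty":0.16,"tz":3,"wx":0,"wy":0,"wz":0},{"grip":15,"tx":0,"ty":0.16,"tz":3,"wx":0,"wy":0,"wz":0},{"grip":15,"tx":0,"ty":0.16,"tz":3,"wx":0,"wy":0,"wz":0}]'
```

```text
time_s: 21.23
eef_pos: [476.9, -16.4, 125.2]
ee_rot: [0.082, -0.085, -0.702, 0.702]
force: [-1.3, -0.4, 12.9]
grip_width: 0.294
```

```bash
python3 -m handwheel '[{"grip":15,"tx":0,"ty":0.16,"tz":3,"wx":0,"wy":0,"wz":0},{"grip":15,"tx":0,"ty":0.16,"tz":3,"wx":0,"wy":0,"wz":0},{"grip":15,"tx":0,"ty":0.16,"tz":3,"wx":0,"wy":0,"wz":0},{"grip":15,"tx":0,"ty":0.16,"tz":3,"wx":0,"wy":0,"wz":0}]'
```

```text
time_s: 21.57
eef_pos: [474.1, -28.0, 124.5]
ee_rot: [0.082, -0.084, -0.702, 0.702]
force: [-1.4, -0.6, 12.5]
grip_width: 0.292
```

```bash
python3 -m handwheel '[{"grip":15,"tx":0,"ty":0.25,"tz":3,"wx":0,"wy":0,"wz":0},{"grip":15,"tx":0,"ty":0.2,"tz":3,"wx":0,"wy":0,"wz":0},{"grip":15,"tx":0,"ty":0.18,"tz":3,"wx":0,"wy":0,"wz":0},{"grip":15,"tx":0,"ty":0.18,"tz":3,"wx":0,"wy":0,"wz":0}]'
```

```text
time_s: 21.9
eef_pos: [471.2, -39.8, 123.7]
ee_rot: [0.082, -0.084, -0.702, 0.702]
force: [-1.6, 0.3, 11.4]
grip_width: 0.289
```

```bash
python3 -m handwheel '[{"grip":15,"tx":0,"ty":0.2,"tz":3,"wx":0,"wy":0,"wz":0},{"grip":15,"tx":0,"ty":0.2,"tz":3,"wx":0,"wy":0,"wz":0},{"grip":15,"tx":0,"ty":0.2,"tz":3,"wx":0,"wy":0,"wz":0},{"grip":15,"tx":0,"ty":0.2,"tz":3,"wx":0,"wy":0,"wz":0}]'
```

```text
time_s: 22.23
eef_pos: [468.4, -51.4, 122.8]
ee_rot: [0.082, -0.084, -0.702, 0.702]
force: [0.3, -0.2, 11.5]
grip_width: 0.297
```

```bash
python3 -m handwheel '[{"grip":15,"tx":0,"ty":0.25,"tz":3,"wx":0,"wy":0,"wz":0},{"grip":15,"tx":0,"ty":0.2,"tz":3,"wx":0,"wy":0,"wz":0},{"grip":15,"tx":0,"ty":0,"tz":0,"wx":0,"wy":0,"wz":0}]'
```

```text
time_s: 22.48
eef_pos: [466.9, -57.6, 122.3]
ee_rot: [0.082, -0.085, -0.702, 0.703]
force: [-1.9, -1.1, 11.5]
grip_width: 0.299
```

The return pass was smooth. I have time to spare, so I'll do one more forward pass slightly firmer to confirm the links are seated.

```bash
python3 -m handwheel '[{"grip":15,"tx":0,"ty":0.5,"tz":0,"wx":0,"wy":0,"wz":0},{"grip":15,"tx":0,"ty":-0.22,"tz":-3.5,"wx":0,"wy":0,"wz":0},{"grip":15,"tx":0,"ty":-0.22,"tz":-3.5,"wx":0,"wy":0,"wz":0},{"grip":15,"tx":0,"ty":-0.22,"tz":-3.5,"wx":0,"wy":0,"wz":0}]'
```

```text
time_s: 22.82
eef_pos: [469.6, -47.1, 122.7]
ee_rot: [0.082, -0.085, -0.702, 0.703]
force: [-2.4, -1.7, 13.6]
grip_width: 0.293
```

```bash
python3 -m handwheel '[{"grip":15,"tx":0,"ty":-0.22,"tz":-3.5,"wx":0,"wy":0,"wz":0},{"grip":15,"tx":0,"ty":-0.22,"tz":-3.5,"wx":0,"wy":0,"wz":0},{"grip":15,"tx":0,"ty":-0.22,"tz":-3.5,"wx":0,"wy":0,"wz":0},{"grip":15,"tx":0,"ty":-0.22,"tz":-3.5,"wx":0,"wy":0,"wz":0}]'
```

```text
time_s: 23.15
eef_pos: [472.9, -33.4, 123.7]
ee_rot: [0.082, -0.084, -0.702, 0.703]
force: [-2.5, -1.9, 14.6]
grip_width: 0.295
```

```bash
python3 -m handwheel '[{"grip":15,"tx":0,"ty":-0.22,"tz":-3.5,"wx":0,"wy":0,"wz":0},{"grip":15,"tx":0,"ty":-0.22,"tz":-3.5,"wx":0,"wy":0,"wz":0},{"grip":15,"tx":0,"ty":-0.22,"tz":-3.5,"wx":0,"wy":0,"wz":0},{"grip":15,"tx":0,"ty":-0.22,"tz":-3.5,"wx":0,"wy":0,"wz":0}]'
```

```text
time_s: 23.48
eef_pos: [476.2, -19.7, 124.6]
ee_rot: [0.082, -0.084, -0.702, 0.703]
force: [-2.6, -1.8, 14.5]
grip_width: 0.297
```

```bash
python3 -m handwheel '[{"grip":15,"tx":0,"ty":-0.2,"tz":-3.5,"wx":0,"wy":0,"wz":0},{"grip":15,"tx":0,"ty":-0.2,"tz":-3.5,"wx":0,"wy":0,"wz":0},{"grip":15,"tx":0,"ty":-0.2,"tz":-3.5,"wx":0,"wy":0,"wz":0},{"grip":15,"tx":0,"ty":-0.2,"tz":-3.5,"wx":0,"wy":0,"wz":0}]'
```

```text
time_s: 23.82
eef_pos: [479.5, -6.1, 125.5]
ee_rot: [0.082, -0.085, -0.702, 0.703]
force: [-3.2, -1.0, 14.6]
grip_width: 0.295
```

```bash
python3 -m handwheel '[{"grip":15,"tx":0,"ty":-0.2,"tz":-3.5,"wx":0,"wy":0,"wz":0},{"grip":15,"tx":0,"ty":-0.2,"tz":-3.5,"wx":0,"wy":0,"wz":0},{"grip":15,"tx":0,"ty":-0.2,"tz":-3.5,"wx":0,"wy":0,"wz":0},{"grip":15,"tx":0,"ty":-0.2,"tz":-3.5,"wx":0,"wy":0,"wz":0}]'
```

```text
time_s: 24.15
eef_pos: [482.7, 7.6, 126.3]
ee_rot: [0.082, -0.085, -0.702, 0.703]
force: [-3.2, -1.1, 15.6]
grip_width: 0.294
```

```bash
python3 -m handwheel '[{"grip":15,"tx":0,"ty":-0.2,"tz":-3.5,"wx":0,"wy":0,"wz":0},{"grip":15,"tx":0,"ty":-0.2,"tz":-3.5,"wx":0,"wy":0,"wz":0},{"grip":15,"tx":0,"ty":-0.2,"tz":-3.5,"wx":0,"wy":0,"wz":0},{"grip":15,"tx":0,"ty":-0.2,"tz":-3.5,"wx":0,"wy":0,"wz":0}]'
```

```text
time_s: 24.48
eef_pos: [486.0, 21.2, 127.1]
ee_rot: [0.082, -0.085, -0.702, 0.702]
force: [-3.7, -0.9, 14.0]
grip_width: 0.295
```

```bash
python3 -m handwheel '[{"grip":15,"tx":0,"ty":-0.19,"tz":-3.5,"wx":0,"wy":0,"wz":0},{"grip":15,"tx":0,"ty":-0.19,"tz":-3.5,"wx":0,"wy":0,"wz":0},{"grip":15,"tx":0,"ty":-0.19,"tz":-3.5,"wx":0,"wy":0,"wz":0},{"grip":15,"tx":0,"ty":-0.19,"tz":-3.5,"wx":0,"wy":0,"wz":0}]'
```

```text
time_s: 24.82
eef_pos: [489.3, 34.9, 127.8]
ee_rot: [0.082, -0.085, -0.702, 0.702]
force: [-1.3, -0.6, 14.8]
grip_width: 0.298
```

```bash
python3 -m handwheel '[{"grip":15,"tx":0,"ty":-0.19,"tz":-3.5,"wx":0,"wy":0,"wz":0},{"grip":15,"tx":0,"ty":-0.19,"tz":-3.5,"wx":0,"wy":0,"wz":0},{"grip":15,"tx":0,"ty":-0.19,"tz":-3.5,"wx":0,"wy":0,"wz":0},{"grip":15,"tx":0,"ty":-0.19,"tz":-3.5,"wx":0,"wy":0,"wz":0}]'
```

```text
time_s: 25.15
eef_pos: [492.5, 48.6, 128.5]
ee_rot: [0.082, -0.085, -0.702, 0.702]
force: [-1.8, -1.2, 13.1]
grip_width: 0.294
```

```bash
python3 -m handwheel '[{"grip":15,"tx":0,"ty":-0.15,"tz":-3.5,"wx":0,"wy":0,"wz":0},{"grip":15,"tx":0,"ty":-0.15,"tz":-3.5,"wx":0,"wy":0,"wz":0},{"grip":15,"tx":0,"ty":-0.15,"tz":-3.5,"wx":0,"wy":0,"wz":0},{"grip":15,"tx":0,"ty":-0.15,"tz":-3.5,"wx":0,"wy":0,"wz":0}]'
```

```text
time_s: 25.48
eef_pos: [495.8, 62.2, 129.1]
ee_rot: [0.082, -0.085, -0.702, 0.702]
force: [-1.6, -1.1, 13.7]
grip_width: 0.291
```

```bash
python3 -m handwheel '[{"grip":15,"tx":0,"ty":-0.15,"tz":-3.5,"wx":0,"wy":0,"wz":0},{"grip":15,"tx":0,"ty":-0.15,"tz":-3.5,"wx":0,"wy":0,"wz":0},{"grip":15,"tx":0,"ty":-0.15,"tz":-3.5,"wx":0,"wy":0,"wz":0},{"grip":15,"tx":0,"ty":-0.15,"tz":-3.5,"wx":0,"wy":0,"wz":0}]'
```

```text
time_s: 25.82
eef_pos: [499.1, 75.9, 129.7]
ee_rot: [0.082, -0.085, -0.702, 0.702]
force: [-1.1, -1.0, 13.6]
grip_width: 0.297
```

```bash
python3 -m handwheel '[{"grip":15,"tx":0,"ty":-0.15,"tz":-3.5,"wx":0,"wy":0,"wz":0},{"grip":15,"tx":0,"ty":-0.15,"tz":-3.5,"wx":0,"wy":0,"wz":0},{"grip":15,"tx":0,"ty":0,"tz":0,"wx":0,"wy":0,"wz":0}]'
python3 - <<'E'
from h import *
plan([484.9,18.4,130],-0.2374)
E
```

```text
time_s: 26.07
eef_pos: [500.8, 83.1, 130.0]
ee_rot: [-0.082, 0.084, 0.702, -0.702]
force: [-1.2, -0.7, 12.6]
grip_width: 0.292
turn [ 0.0007  0.0016 -0.0037] shift after turn [ 0.3  0.  66.6] tool axes(cols)
 [[-0.972  0.    -0.235]
 [ 0.235  0.    -0.972]
 [ 0.    -1.    -0.   ]]
joints [-0.067  0.379  1.689  0.     1.07   1.74 ] t 26.0667 pos [500.8  83.1 130. ] F [-1.2 -0.7 12.6] grip 24.9
```

```bash
python3 -m handwheel '[{"grip":15,"tx":0,"ty":-4,"tz":0,"wx":0,"wy":0,"wz":0},{"grip":15,"tx":0,"ty":-12,"tz":0,"wx":0,"wy":0,"wz":0},{"grip":15,"tx":0,"ty":-24,"tz":0,"wx":0,"wy":0,"wz":0},{"grip":15,"tx":0,"ty":-30,"tz":0,"wx":0,"wy":0,"wz":0},{"grip":15,"tx":3,"ty":-22,"tz":10,"wx":0,"wy":0,"wz":0},{"grip":15,"tx":8,"ty":-10,"tz":26,"wx":0,"wy":0,"wz":0},{"grip":15,"tx":8,"ty":0,"tz":34,"wx":0,"wy":0,"wz":0},{"grip":15,"tx":8,"ty":0,"tz":36,"wx":0,"wy":0,"wz":0},{"grip":15,"tx":6,"ty":0,"tz":30,"wx":0,"wy":0,"wz":0},{"grip":15,"tx":3,"ty":0,"tz":20,"wx":0,"wy":0,"wz":0}]'
python3 -m handwheel '[{"grip":15,"tx":0,"ty":0,"tz":0,"wx":0,"wy":0,"wz":0},{"grip":15,"tx":0,"ty":0,"tz":0,"wx":0,"wy":0,"wz":0},{"grip":15,"tx":0,"ty":0,"tz":0,"wx":0,"wy":0,"wz":0},{"grip":15,"tx":0,"ty":0,"tz":0,"wx":0,"wy":0,"wz":0}]'
python3 - <<'E'
from h import *
import cv2
c=eyes.capture("wrist"); im=c["pixels"][:,:,::-1]; cv2.imwrite("pics/w11.png",im); np.savez("wrist11.npz",R=c["R"],t=c["t"],mtx=c["mtx"])
cv2.imwrite("pics/w11c.png",cv2.resize(im[115:190,90:300],None,fx=3.8,fy=3.8,interpolation=cv2.INTER_CUBIC))
o=cv2.imread("pics/wrist6.png");cv2.imwrite("pics/w6e.png",cv2.resize(o[115:190,90:300],None,fx=3.8,fy=3.8,interpolation=cv2.INTER_CUBIC))
plan([448.6,-325.6,232],0.150)
E
```

```text
time_s: 26.9
eef_pos: [426.7, -62.2, 230.1]
ee_rot: [0.084, -0.083, -0.702, 0.702]
force: [0.3, 0.5, -2.6]
grip_width: 0.294
time_s: 27.23
eef_pos: [428.3, -59.8, 230.2]
ee_rot: [-0.083, 0.083, 0.702, -0.702]
force: [0.3, 0.0, -2.5]
grip_width: 0.296
turn [ 3.000e-04 -3.849e-01  3.000e-04] shift after turn [ 19.7  -1.8 265.9] tool axes(cols)
 [[-0.989  0.     0.149]
 [-0.149  0.    -0.989]
 [-0.    -1.    -0.   ]]
joints [-0.411  0.108  1.756  0.     1.278  1.395] t 27.2833 pos [428.3 -59.8 230.2] F [-0.3  0.1 -2. ] grip 25.1
```

View pics/w11.png

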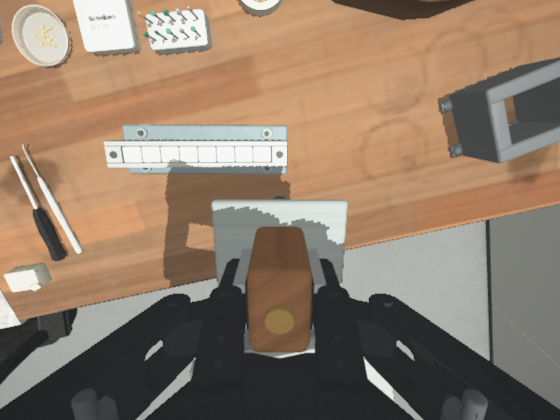

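View pics/w11c.png

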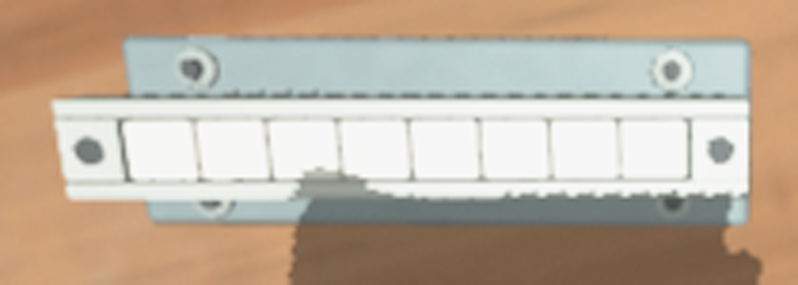

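View pics/w6e.png

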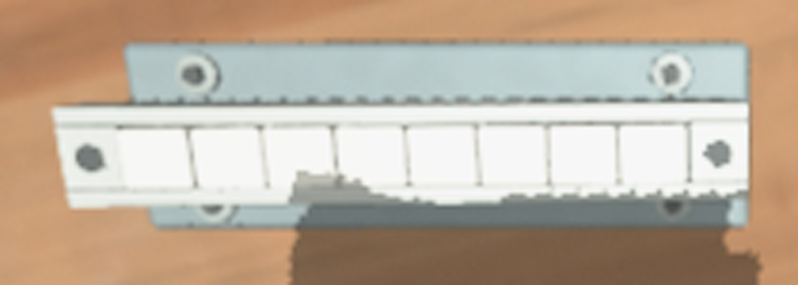

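```bash
python3 -m handwheel '[{"grip":15,"tx":0,"ty":0,"tz":0,"wx":0,"wy":-0.096,"wz":0},{"grip":15,"tx":0,"ty":0,"tz":0,"wx":0,"wy":-0.096,"wz":0},{"grip":15,"tx":0,"ty":0,"tz":0,"wx":0,"wy":-0.096,"wz":0},{"grip":15,"tx":0,"ty":0,"tz":0,"wx":0,"wy":-0.097,"wz":0},{"grip":15,"tx":1.5,"ty":0,"tz":22,"wx":0,"wy":0,"wz":0},{"grip":15,"tx":2.5,"ty":0,"tz":34,"wx":0,"wy":0,"wz":0},{"grip":15,"tx":2.6,"ty":0,"tz":36,"wx":0,"wy":0,"wz":0},{"grip":15,"tx":2.6,"ty":0,"tz":36,"wx":0,"wy":0,"wz":0},{"grip":15,"tx":2.6,"ty":0,"tz":36,"wx":0,"wy":0,"wz":0},{"grip":15,"tx":2.6,"ty":0,"tz":36,"wx":0,"wy":0,"wz":0}]'
python3 -m handwheel '[{"grip":15,"tx":2.6,"ty":0,"tz":32,"wx":0,"wy":0,"wz":0},{"grip":15,"tx":1.7,"ty":0,"tz":22,"wx":0,"wy":0,"wz":0},{"grip":15,"tx":1,"ty":0,"tz":11.9,"wx":0,"wy":0,"wz":0},{"grip":15,"tx":0,"ty":0,"tz":0,"wx":0,"wy":0,"wz":0},{"grip":15,"tx":0,"ty":0,"tz":0,"wx":0,"wy":0,"wz":0},{"grip":15,"tx":0,"ty":0,"tz":0,"wx":0,"wy":0,"wz":0},{"grip":15,"tx":0,"ty":0,"tz":0,"wx":0,"wy":0,"wz":0}]'
python3 - <<'E'
from h import *
import cv2
c=eyes.capture("scene"); cv2.imwrite("pics/s12.png",cv2.resize(c["pixels"][100:240,280:440,::-1],None,fx=4,fy=4,interpolation=cv2.INTER_CUBIC))
c=eyes.capture("wrist"); cv2.imwrite("pics/w12.png",c["pixels"][:,:,::-1])
plan([448.6,-325.6,85],0.150)
E
```

```text
time_s: 28.12
eef_pos: [443.9, -261.6, 230.2]
ee_rot: [0.053, -0.053, 0.705, -0.705]
force: [0.9, 1.0, -2.4]
grip_width: 0.296
time_s: 28.7
eef_pos: [448.4, -325.0, 230.7]
ee_rot: [0.053, -0.053, 0.705, -0.705]
force: [-0.0, -0.4, -2.5]
grip_width: 0.292
turn [-0.0002  0.     -0.0002] shift after turn [ -0.3 145.7   0.2] tool axes(cols)
 [[-0.989  0.     0.149]
 [-0.149  0.    -0.989]
 [-0.    -1.    -0.   ]]
joints [-0.839  0.377  1.41   0.     1.354  0.581] t 28.8 pos [ 448.3 -325.4  230.7] F [-0.7 -0.5 -2.4] grip 25.4
```

View pics/s12.png

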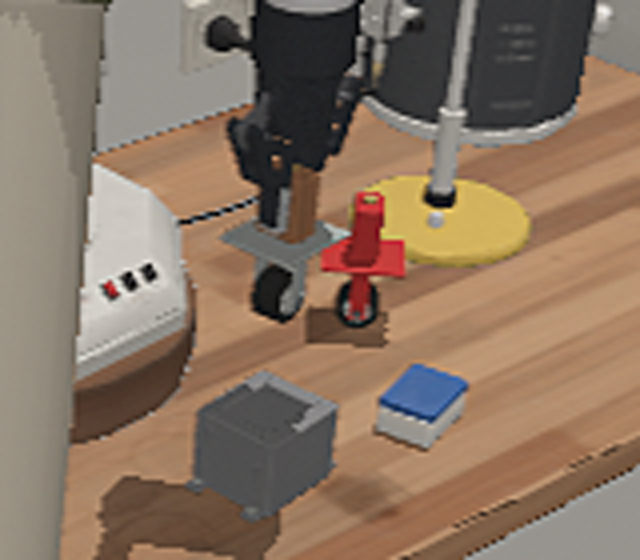

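View pics/w12.png

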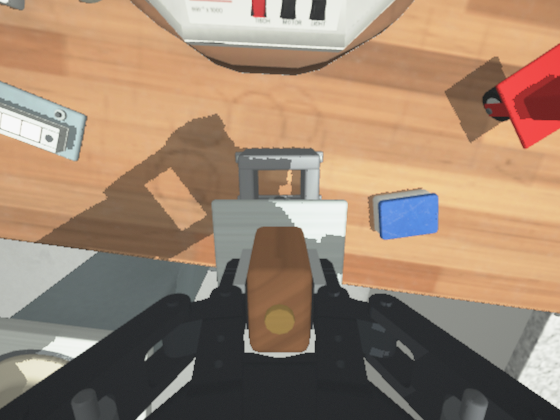

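```bash
python3 -m handwheel '[{"grip":15,"tx":0,"ty":12,"tz":0,"wx":0,"wy":0,"wz":0},{"grip":15,"tx":0,"ty":22,"tz":0,"wx":0,"wy":0,"wz":0},{"grip":15,"tx":0,"ty":22,"tz":0,"wx":0,"wy":0,"wz":0},{"grip":15,"tx":0,"ty":20,"tz":0,"wx":0,"wy":0,"wz":0},{"grip":15,"tx":0,"ty":18,"tz":0,"wx":0,"wy":0,"wz":0},{"grip":15,"tx":0,"ty":16,"tz":0,"wx":0,"wy":0,"wz":0},{"grip":15,"tx":0,"ty":14,"tz":0,"wx":0,"wy":0,"wz":0},{"grip":15,"tx":0,"ty":12,"tz":0,"wx":0,"wy":0,"wz":0},{"grip":15,"tx":0,"ty":7,"tz":0,"wx":0,"wy":0,"wz":0},{"grip":15,"tx":0,"ty":2,"tz":0,"wx":0,"wy":0,"wz":0}]'
python3 -m handwheel '[{"grip":15,"tx":0,"ty":0,"tz":0,"wx":0,"wy":0,"wz":0},{"grip":15,"tx":0,"ty":0,"tz":0,"wx":0,"wy":0,"wz":0}]'
```

```text
time_s: 29.63
eef_pos: [447.9, -325.7, 84.5]
ee_rot: [0.052, -0.053, 0.706, -0.705]
force: [1.0, -0.4, -3.0]
grip_width: 0.29
time_s: 29.8
eef_pos: [448.4, -326.5, 86.1]
ee_rot: [-0.053, 0.052, -0.705, 0.705]
force: [-0.1, 0.7, -1.8]
grip_width: 0.294
```

```bash
python3 -m handwheel '[{"grip":15,"tx":0,"ty":1,"tz":0,"wx":0,"wy":0,"wz":0},{"grip":15,"tx":0,"ty":1,"tz":0,"wx":0,"wy":0,"wz":0},{"grip":15,"tx":0,"ty":0,"tz":0,"wx":0,"wy":0,"wz":0}]'
```

```text
time_s: 30.05
eef_pos: [448.1, -326.4, 83.6]
ee_rot: [-0.053, 0.052, -0.705, 0.705]
force: [0.3, 0.3, -2.2]
grip_width: 0.295
```

```bash
python3 -m handwheel '[{"grip":15,"tx":0,"ty":0.7,"tz":0,"wx":0,"wy":0,"wz":0},{"grip":15,"tx":0,"ty":0.7,"tz":0,"wx":0,"wy":0,"wz":0},{"grip":15,"tx":0,"ty":0,"tz":0,"wx":0,"wy":0,"wz":0}]'
```

```text
time_s: 30.3
eef_pos: [448.1, -326.5, 82.1]
ee_rot: [-0.053, 0.052, -0.705, 0.705]
force: [0.1, -0.4, -0.3]
grip_width: 0.299
```

```bash
python3 -m handwheel '[{"grip":15,"tx":0,"ty":0.5,"tz":0,"wx":0,"wy":0,"wz":0},{"grip":15,"tx":0,"ty":0,"tz":0,"wx":0,"wy":0,"wz":0}]'
```

```text
time_s: 30.47
eef_pos: [448.1, -326.5, 82.1]
ee_rot: [-0.053, 0.053, -0.705, 0.705]
force: [-1.7, 0.8, 5.3]
grip_width: 0.298
```

```bash
python3 -m handwheel '[{"grip":15,"tx":0,"ty":0.5,"tz":0,"wx":0,"wy":0,"wz":0},{"grip":15,"tx":0,"ty":0,"tz":0,"wx":0,"wy":0,"wz":0}]'
```

```text
time_s: 30.63
eef_pos: [448.1, -326.5, 82.1]
ee_rot: [-0.053, 0.052, -0.705, 0.705]
force: [-3.7, 2.9, 9.2]
grip_width: 0.298
```

The plate is back on the rim at the same TCP height as when I grasped it (82.1 mm). The measured heights along the rail curve slightly, so I want to check flushness in the images before letting go.

```bash
python3 - <<'E'
from h import *
import cv2
c=eyes.capture("scene"); im=c["pixels"][:,:,::-1]
np.savez("scene13.npz",R=c["R"],t=c["t"],mtx=c["mtx"]); cv2.imwrite("pics/s13f.png",im)
a=cv2.resize(im[225:280,205:280],None,fx=10,fy=10,interpolation=cv2.INTER_CUBIC)
cv2.imwrite("pics/s13.png",a[:600])
E
```

```text
(no output)
```

View pics/s13.png

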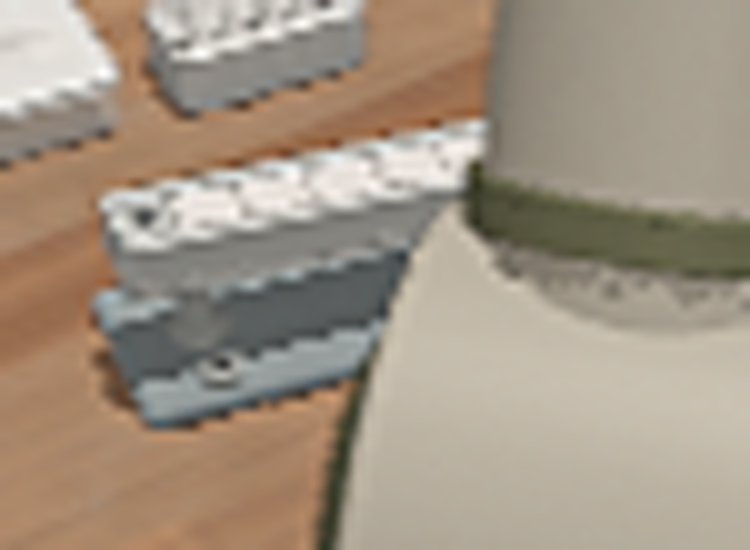

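```bash
python3 - <<'E'
import cv2
for n,f in (("a","wrist6"),("b","w11")):
    im=cv2.imread(f"pics/{f}.png"); y0=118 
    cv2.imwrite(f"pics/cmp{n}.png",cv2.resize(im[130:175,190:292],None,fx=7.8,fy=7.8,interpolation=cv2.INTER_LANCZOS4))
E
```

```text
(no output)
```

View pics/cmpb.png

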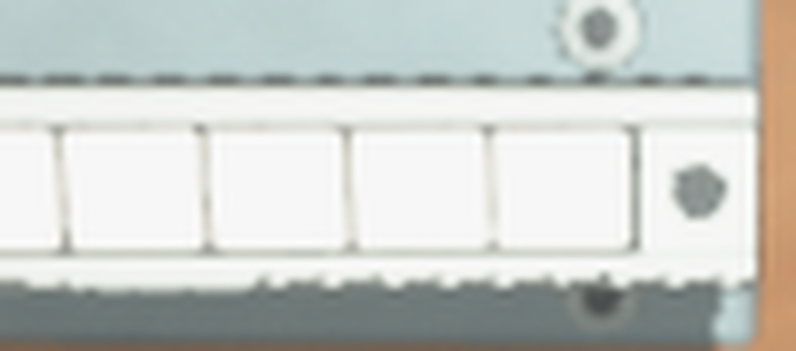

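View pics/cmpa.png

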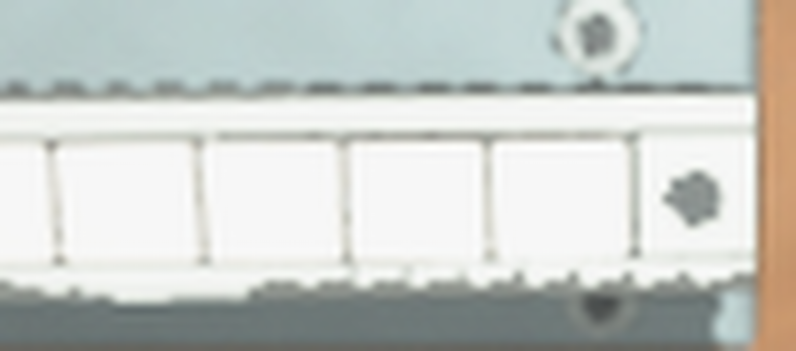

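```bash
python3 -m handwheel '[{"grip":15,"tx":0,"ty":-0.8,"tz":0,"wx":0,"wy":0,"wz":0},{"grip":15,"tx":0,"ty":0,"tz":0,"wx":0,"wy":0,"wz":0},{"grip":85,"tx":0,"ty":0,"tz":0,"wx":0,"wy":0,"wz":0},{"grip":85,"tx":0,"ty":0,"tz":0,"wx":0,"wy":0,"wz":0},{"grip":85,"tx":0,"ty":0,"tz":0,"wx":0,"wy":0,"wz":0},{"grip":85,"tx":0,"ty":0,"tz":0,"wx":0,"wy":0,"wz":0},{"grip":85,"tx":0,"ty":0,"tz":0,"wx":0,"wy":0,"wz":0},{"grip":85,"tx":0,"ty":0,"tz":0,"wx":0,"wy":0,"wz":0}]'
python3 - <<'E'
from h import *
import cv2
c=eyes.capture("wrist"); cv2.imwrite("pics/w14.png",c["pixels"][:,:,::-1])
c=eyes.capture("scene"); cv2.imwrite("pics/s14.png",cv2.resize(c["pixels"][130:240,280:440,::-1],None,fx=4,fy=4,interpolation=cv2.INTER_CUBIC))
plan([448.6,-325.6,85],0.150)
E
```

```text
time_s: 31.35
eef_pos: [448.1, -326.4, 81.7]
ee_rot: [0.053, -0.053, 0.705, -0.705]
force: [-0.1, 0.5, 0.2]
grip_width: 0.998
turn [-0.     -0.0012  0.    ] shift after turn [-0.6 -3.2 -0.7] tool axes(cols)
 [[-0.989  0.     0.149]
 [-0.149  0.    -0.989]
 [-0.    -1.    -0.   ]]
joints [-0.841  0.536  1.587 -0.     1.019  0.581] t 31.45 pos [ 448.1 -326.4   81.8] F [0.1 0.3 0.6] grip 84.9
```

View pics/w14.png

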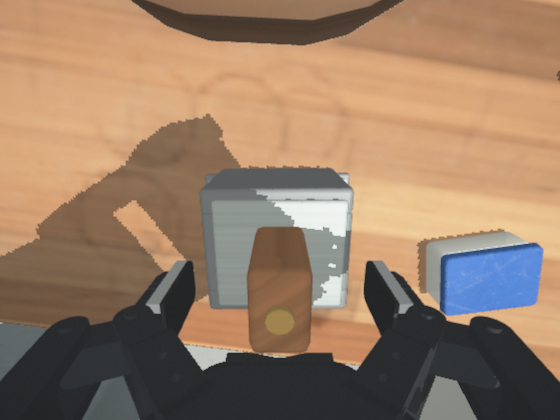

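View pics/s14.png

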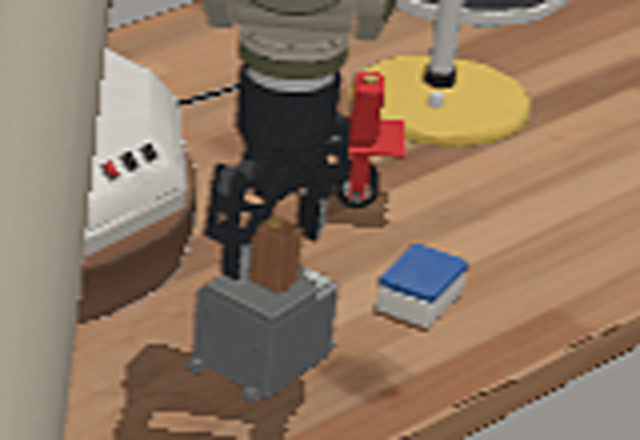

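```bash
python3 -m handwheel '[{"grip":85,"tx":0,"ty":-8,"tz":0,"wx":0,"wy":0,"wz":0},{"grip":85,"tx":0,"ty":-20,"tz":0,"wx":0,"wy":0,"wz":0},{"grip":85,"tx":0,"ty":-30,"tz":0,"wx":0,"wy":0,"wz":0},{"grip":85,"tx":0,"ty":-30,"tz":0,"wx":0,"wy":0,"wz":0},{"grip":85,"tx":0,"ty":-20,"tz":0,"wx":0,"wy":0,"wz":0},{"grip":85,"tx":0,"ty":0,"tz":0,"wx":0,"wy":0.097,"wz":0},{"grip":85,"tx":0,"ty":0,"tz":0,"wx":0,"wy":0.097,"wz":0},{"grip":85,"tx":0,"ty":0,"tz":0,"wx":0,"wy":0.097,"wz":0},{"grip":85,"tx":0,"ty":0,"tz":0,"wx":0,"wy":0.096,"wz":0}]'
python3 -m handwheel '[{"grip":85,"tx":9,"ty":0,"tz":-16,"wx":0,"wy":0,"wz":0},{"grip":85,"tx":18,"ty":0,"tz":-30,"wx":0,"wy":0,"wz":0},{"grip":85,"tx":20,"ty":0,"tz":-34,"wx":0,"wy":0,"wz":0},{"grip":85,"tx":20,"ty":0,"tz":-34,"wx":0,"wy":0,"wz":0},{"grip":85,"tx":18,"ty":10,"tz":-30,"wx":0,"wy":0,"wz":0},{"grip":85,"tx":8,"ty":25,"tz":-14,"wx":0,"wy":0,"wz":0},{"grip":85,"tx":0,"ty":25,"tz":0,"wx":0,"wy":0,"wz":0},{"grip":85,"tx":0,"ty":15,"tz":0,"wx":0,"wy":0,"wz":0},{"grip":85,"tx":0,"ty":0,"tz":0,"wx":0,"wy":0,"wz":0},{"grip":85,"tx":0,"ty":0,"tz":0,"wx":0,"wy":0,"wz":0}]'
python3 - <<'E'
from h import *
import cv2
eyes.capture("wrist");c=eyes.capture("wrist"); cv2.imwrite("pics/w15.png",c["pixels"][:,:,::-1]); np.savez("wrist15.npz",R=c["R"],t=c["t"],mtx=c["mtx"])
cv2.imwrite("pics/t15.png",cv2.resize(eyes.capture("top")["pixels"][130:270,200:420,::-1],None,fx=3.5,fy=3.5))
plan([448.6,-325.6,85],0.150)
E
```

```text
time_s: 32.2
eef_pos: [448.1, -326.4, 190.6]
ee_rot: [0.086, -0.086, -0.702, 0.702]
force: [0.3, 1.0, 0.7]
grip_width: 0.992
time_s: 33.03
eef_pos: [395.1, -151.0, 115.3]
ee_rot: [-0.084, 0.084, 0.702, -0.702]
force: [0.1, -0.3, 0.8]
grip_width: 0.998
turn [-0.0013 -0.3885 -0.0019] shift after turn [-26.4  31.  180.1] tool axes(cols)
 [[-0.989  0.     0.149]
 [-0.149  0.    -0.989]
 [-0.    -1.    -0.   ]]
joints [-0.644  0.232  1.94   0.     0.967  1.165] t 33.1833 pos [ 395.6 -151.5  116. ] F [0.3 0.1 0.7] grip 84.9
```

View pics/w15.png

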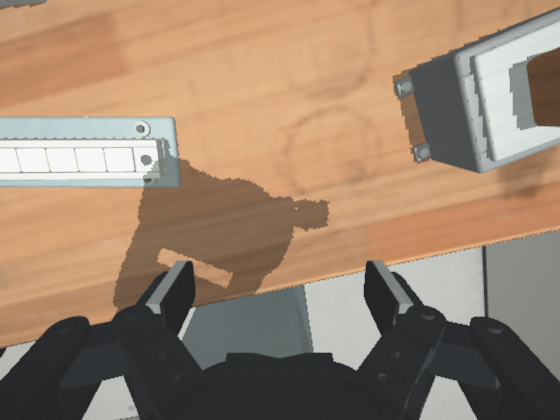

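View pics/t15.png

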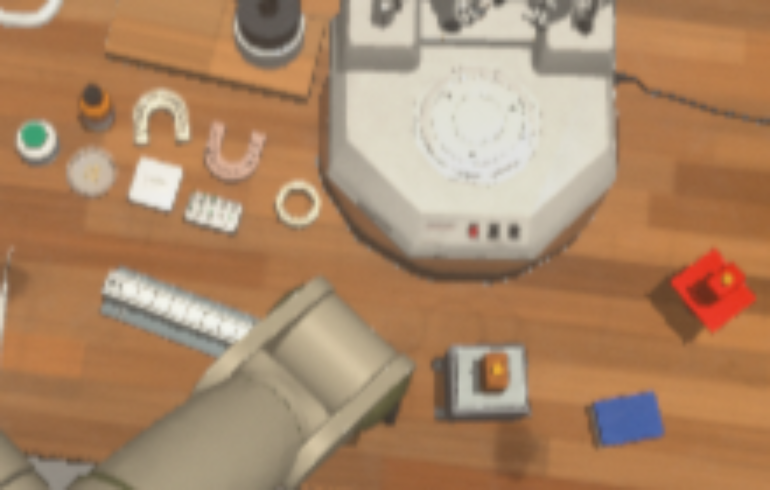

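```bash
python3 - <<'E'
import cv2
im=cv2.imread("pics/w15.png"); cv2.imwrite("pics/w15c.png",cv2.resize(im[130:190,0:100],None,fx=8,fy=8,interpolation=cv2.INTER_LANCZOS4))
im=cv2.imread("pics/w15.png"); cv2.imwrite("pics/w15d.png",cv2.resize(im[130:190,85:185],None,fx=8,fy=8,interpolation=cv2.INTER_LANCZOS4))
E
```

```text
(no output)
```

View pics/w15c.png

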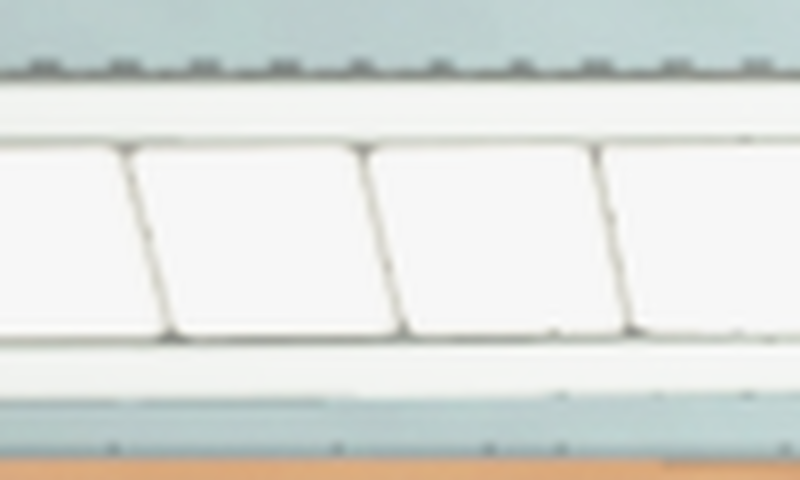

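View pics/w15d.png

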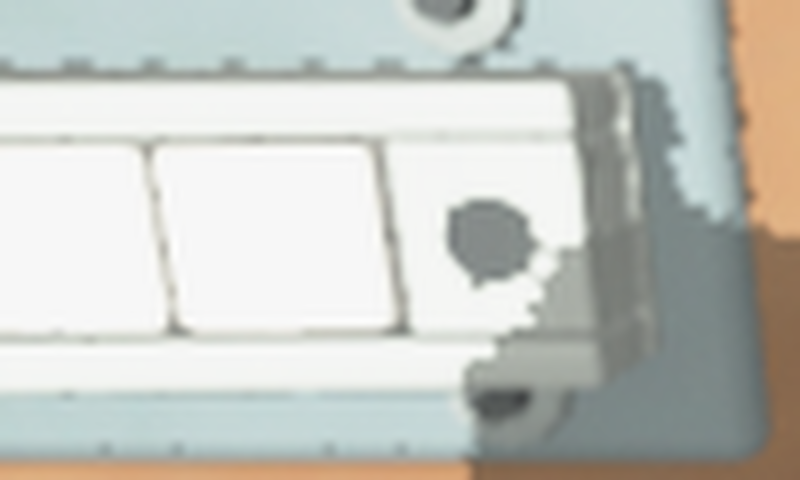

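Links 0–4 look flush: even gaps and no visible side faces. I'll look at the other end too.

```bash
python3 -m handwheel '[{"grip":85,"tx":0,"ty":-15,"tz":-20,"wx":0,"wy":0,"wz":0},{"grip":85,"tx":0,"ty":0,"tz":-36,"wx":0,"wy":0,"wz":0},{"grip":85,"tx":0,"ty":0,"tz":-40,"wx":0,"wy":0,"wz":0},{"grip":85,"tx":0,"ty":0,"tz":-40,"wx":0,"wy":0,"wz":0},{"grip":85,"tx":0,"ty":0,"tz":-40,"wx":0,"wy":0,"wz":0},{"grip":85,"tx":0,"ty":0,"tz":-40,"wx":0,"wy":0,"wz":0},{"grip":85,"tx":0,"ty":0,"tz":-36,"wx":0,"wy":0,"wz":0},{"grip":85,"tx":0,"ty":0,"tz":-20,"wx":0,"wy":0,"wz":0},{"grip":85,"tx":0,"ty":0,"tz":0,"wx":0,"wy":0,"wz":0},{"grip":85,"tx":0,"ty":0,"tz":0,"wx":0,"wy":0,"wz":0}]'
python3 - <<'E'
from h import *
import cv2
eyes.capture("wrist");c=eyes.capture("wrist"); im=c["pixels"][:,:,::-1];cv2.imwrite("pics/w16.png",im)
c=eyes.capture("scene");cv2.imwrite("pics/s16.png",c["pixels"][:,:,::-1])
E
```

```text
time_s: 34.02
eef_pos: [459.5, 114.0, 130.5]
ee_rot: [0.083, -0.084, -0.702, 0.702]
force: [-0.3, 0.5, -0.7]
grip_width: 0.995
```

View pics/w16.png

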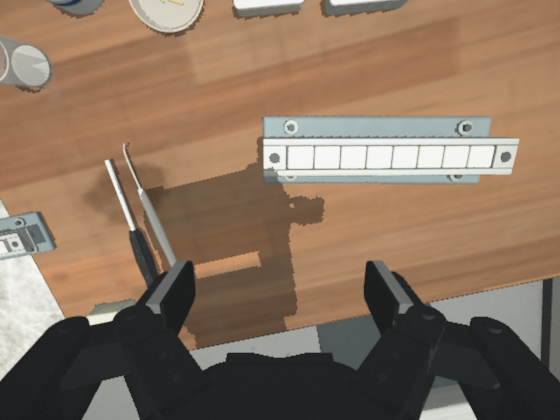

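View pics/s16.png

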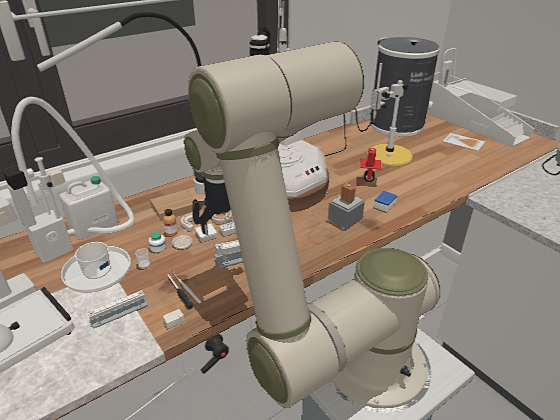

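```bash
python3 - <<'E'
import cv2
im=cv2.imread("pics/w16.png"); cv2.imwrite("pics/w16c.png",cv2.resize(im[125:185,255:390],None,fx=5.9,fy=5.9,interpolation=cv2.INTER_LANCZOS4))
cv2.imwrite("pics/w16d.png",cv2.resize(im[125:185,385:520],None,fx=5.9,fy=5.9,interpolation=cv2.INTER_LANCZOS4))
E
```

```text
(no output)
```

View pics/w16c.png

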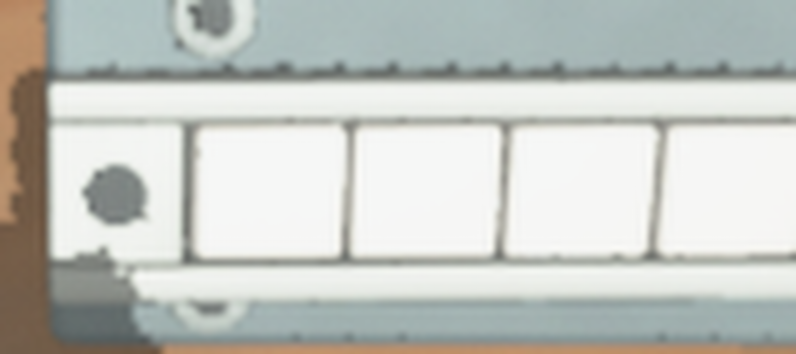

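View pics/w16d.png

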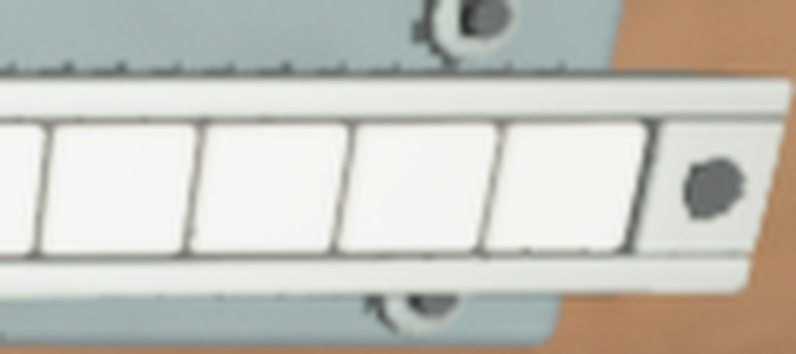

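All eight links line up with the rims and end blocks, with even gaps and no proud side faces. The roller stands upright in its stand at scene pixel (348,195), and the gripper touches nothing. Handing in.

```bash
python3 -c "
from rig import ctrl,sense
s=sense();print(s['time_s'],s['force'].round(1));print(ctrl.finish_job())"
```

```text
34.1667 [-0.2  0.2 -0.5]
the job is handed in; nothing more can be done
None
```

I took the wooden-handled roller from the grey stand, rolled the larger rail three times end to end, hung the roller back and handed the job in at 34 s of the 72 s allowed. Contact was mostly 14–17 N. The highest vertical reading was about 19 N, roughly 20–21 N with the sideways part, under the 25 N limit.

**Strip:** Close wrist pictures from both ends show all eight links level with the rims and end blocks, with thin, even gaps and no sides showing.

**Roller:** The plate came to rest on the rim at the same tool height as when I picked it up (82.1 mm). Pictures after letting go show it upright and centred. The gripper is open and clear, and the force reads about zero.

**Checks that disagreed:**
- **Wheel height:** it read about 0.75 mm lower on the last pass than on the first, and followed a slight curve along the rail. The roller had not slipped in the grip and the pictures show the links flush, so I put this down to the roller tilting a little in the grip.
- **Rail height:** the first camera estimate put the middle about 2.5 mm too high and the slope too shallow (0.036, against about 0.055 by touch). I went by touch.
- **Bystanders:** I never touched them and they look unmoved in the pictures, but I did not measure their positions.

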